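# Load the pack charger and set it charging

### The arm

A 7-joint arm with a two-finger parallel gripper is mounted at the origin on the work surface. World frame = base frame: x ahead of the robot, y to its left, z up, the work surface at z = 0. Lengths are in m, angles in rad, forces in N, time in s.
With the tool pointing down it reaches from about 0.425 to 1.025 m from the base axis. Payload 3.6 kg.
Tool frame: the origin (TCP) lies between the finger pads, 19 mm behind the fingertips; this is the grasp point; z points along the fingers, y is the line along which they close (so a half turn about z gives the same grasp; the last joint's range is limited). The gripper opens to 85 mm and grips with 20 to 120 N. Pads are 22 mm wide; open, the fingers measure 114 mm over their backs; the gripper's body (76 mm by 85 mm) begins 54 mm behind the grasp point. The pads swing forward as they close: fully open they stand 13 mm farther back than shut.
Start: joints at [1.165, 0.591, 0.048, 1.609, -0.033, 0.943, -0.034], TCP at [0.222, -0.69, 0.25] pointing down, gripper open.
Joint ranges: [-2.69, 2.69], [-0.47, 2.24], [-1.27, 1.36], [0.19, 2.51], [-1.53, 4.68], [0.08, 2.07], [-3.09, 3.09]. Speed limits (rad/s): [2.57, 2.57, 3.14, 3.14, 3.14, 3.14, 3.14].

### API

Orientations are given as a rotation vector (axis times angle).
In Python, from plant import env, vision gives the robot as it stands.
- The arm moves only by the shell command python3 -m crank 'ROWS' [OPENING] [FORCE]. ROWS is JSON, a list of rows, each an object with "delta_pos": the shift along the tool's x, y, z in mm, a list of three; "delta_rot": the turn, a rotation vector about the tool's x, y, z in degrees, a list of three. A call has 1 to 5 rows; each row is the pose to reach, as a shift and turn from the pose commanded when the call began, along the tool's axes at that moment; what a row does not reach only later rows make up. A row lasts 1/12 s, in which the tool goes at most 41.7 mm and 7.16 degrees, less where a joint would pass 70% of its speed; a pose out of reach is approached as far as the arm can. A call with a gripper value outside its range is refused whole. OPENING is the closure, from 0 (fully open) to 1 (shut), set as the call begins (- or left out, the last holds). The fingers move at their own pace and stop on an object; FORCE is the grip in N (left out, the last holds). Time passes only in rows, so rows that repeat a pose let the fingers close. It gives the time, the measured TCP pose, the force, the opening and the grip force at its end, in the units of the state.
- env.state(): the state, without advancing time (a new reading comes with each control period).
- vision.capture(name): name is "scene" or "side" or "wrist"; returns a dict with "pixels" (400x640x3 uint8, red, green, blue), "K" (3x3 intrinsics, pixels), "R" (3x3) and "t" (3): a world point X has camera coordinates R X + t; the wrist camera has in their place "tool_from_camera" (4x4, takes a point from camera to tool coordinates, whose origin is the TCP and whose axes are the flange's). Camera axes: x right, y down, z forward; pixel columns grow to the right and rows downward; lengths in m; the calibration is good to about 2 mm. A picture is of the moment at which its call begins: read the wrist's pose just before it. There is no depth.
- env.hand_in(): hands the job in; it is judged then, once.
The state is a dict: "t": time; "qpos": joint angles; "qvel": joint speeds; "joint_torque": joint torques, N m; "eef_pos": TCP position; "eef_rot": TCP orientation; "force": force on the tool from outside, world axes, zero at the start; "torque": the same for the moment, N m; "gripper_width": finger opening in m; "gripper_force": force on a finger pad.
Only numpy, scipy, OpenCV 4.12 (cv2) and the standard library are available. Lean on these libraries where they do the work, as an engineer would, in place of code of your own. Each camera call takes 0.05 s, during which the arm holds its last target. There are 200 camera calls.

### The job

First switch the battery charger off at its selector (fully anticlockwise) and move the finished pack, the one already fully home in the middle bay, out into the blue tray, standing up. Then stand every pack from the bench in a free bay and press all the packs in the charger, including those left standing proud, down to the stop, fully home. Last, with every pack home, turn the selector one click clockwise to standard charge (pointer to the front, one dot), and leave the other things on the bench alone.

Things in the scene. Friction and masses are not known exactly. Their poses are not given: they have to be found in the camera images.
- charger: Five-bay drop-in battery-pack charger, a grey box bolted to the bench (place and yaw vary), 116 mm deep (x), 424 mm long (its y from -168 to +256 mm), flat deck 46 mm above the bench. Origin: on the bench below the middle bay; z up, its front (lamps, vents) faces -x. Wells for packs are in a row along y; the rotary selector is on the deck at the +y end.
- bay0 (a point): Centre of the mouth of bay 0 (charger y = -124 mm), at deck height; axes as the charger's. A well 63 mm (x) by 53 mm (y) with straight walls; in it is a flat carriage (joint carriage0) whose top lies 12 mm below the deck when up and 20 mm when down. Any pack fits any bay, either way round.
- bay1 (a point): Centre of the mouth of bay 1 (charger y = -62 mm), at deck height; axes as the charger's. A well 63 mm (x) by 53 mm (y) with straight walls; in it is a flat carriage (joint carriage1) whose top lies 12 mm below the deck when up and 20 mm when down. Any pack fits any bay, either way round.
- bay2 (a point): Centre of the mouth of bay 2 (charger y = +0 mm), at deck height; axes as the charger's. A well 63 mm (x) by 53 mm (y) with straight walls; in it is a flat carriage (joint carriage2) whose top lies 12 mm below the deck when up and 20 mm when down. Any pack fits any bay, either way round.
- bay3 (a point): Centre of the mouth of bay 3 (charger y = +62 mm), at deck height; axes as the charger's. A well 63 mm (x) by 53 mm (y) with straight walls; in it is a flat carriage (joint carriage3) whose top lies 12 mm below the deck when up and 20 mm when down. Any pack fits any bay, either way round.
- bay4 (a point): Centre of the mouth of bay 4 (charger y = +124 mm), at deck height; axes as the charger's. A well 63 mm (x) by 53 mm (y) with straight walls; in it is a flat carriage (joint carriage4) whose top lies 12 mm below the deck when up and 20 mm when down. Any pack fits any bay, either way round.
- carriage0 (a joint): Contact carriage in bay 0, m downwards: 0 = up (pack stands 8 mm proud), 0.008 = at its stop, fully home. Stiff: it carries a pack's weight, needs about 12 N plus 100 N per m/s of speed to push down (press at 20 mm/s or less), and stays where it is left.
- carriage1 (a joint): Contact carriage in bay 1, m downwards: 0 = up (pack stands 8 mm proud), 0.008 = at its stop, fully home. Stiff: it carries a pack's weight, needs about 12 N plus 100 N per m/s of speed to push down (press at 20 mm/s or less), and stays where it is left.
- carriage2 (a joint): Contact carriage in bay 2, m downwards: 0 = up (pack stands 8 mm proud), 0.008 = at its stop, fully home. Stiff: it carries a pack's weight, needs about 12 N plus 100 N per m/s of speed to push down (press at 20 mm/s or less), and stays where it is left.
- carriage3 (a joint): Contact carriage in bay 3, m downwards: 0 = up (pack stands 8 mm proud), 0.008 = at its stop, fully home. Stiff: it carries a pack's weight, needs about 12 N plus 100 N per m/s of speed to push down (press at 20 mm/s or less), and stays where it is left.
- carriage4 (a joint): Contact carriage in bay 4, m downwards: 0 = up (pack stands 8 mm proud), 0.008 = at its stop, fully home. Stiff: it carries a pack's weight, needs about 12 N plus 100 N per m/s of speed to push down (press at 20 mm/s or less), and stays where it is left.
- pack_a: Low black battery pack, a block 58 (x) x 48 (y) x 52 mm (z), about 260 g (+-20 %); at the start, if present, it stands in bay 0 but is not pushed home. Origin: centre of its underside, z up. May be absent (None). A grey skirt round its lowest 20 mm sinks out of sight when home. Underside 34 mm above the bench when proud in a bay, 26 mm when home.
- pack_b: Tall black battery pack, a block 58 (x) x 48 (y) x 70 mm (z), about 380 g (+-20 %); at the start, if present, it stands in bay 1 but is not pushed home. Origin: centre of its underside, z up. May be absent (None). A grey skirt round its lowest 20 mm sinks out of sight when home. Underside 34 mm above the bench when proud in a bay, 26 mm when home.
- pack_c: Low black battery pack, a block 58 (x) x 48 (y) x 52 mm (z), about 260 g (+-20 %); at the start, if present, it stands in bay 3 but is not pushed home. Origin: centre of its underside, z up. May be absent (None). A grey skirt round its lowest 20 mm sinks out of sight when home. Underside 34 mm above the bench when proud in a bay, 26 mm when home.
- pack_d: Tall black battery pack, a block 58 (x) x 48 (y) x 70 mm (z), about 380 g (+-20 %); at the start, if present, it stands in bay 4 but is not pushed home. Origin: centre of its underside, z up. May be absent (None). A grey skirt round its lowest 20 mm sinks out of sight when home. Underside 34 mm above the bench when proud in a bay, 26 mm when home.
- pack_e: Low black battery pack, a block 58 (x) x 48 (y) x 52 mm (z), about 260 g (+-20 %); at the start, if present, it stands on the bench beside or before the charger. Origin: centre of its underside, z up. May be absent (None). A grey skirt round its lowest 20 mm sinks out of sight when home. Underside 34 mm above the bench when proud in a bay, 26 mm when home.
- pack_f: Tall black battery pack, a block 58 (x) x 48 (y) x 70 mm (z), about 380 g (+-20 %); at the start, if present, it stands on the bench beside or before the charger. Origin: centre of its underside, z up. May be absent (None). A grey skirt round its lowest 20 mm sinks out of sight when home. Underside 34 mm above the bench when proud in a bay, 26 mm when home.
- pack_g: Low black battery pack, a block 58 (x) x 48 (y) x 52 mm (z), about 260 g (+-20 %); at the start, if present, it stands on the bench beside or before the charger. Origin: centre of its underside, z up. May be absent (None). A grey skirt round its lowest 20 mm sinks out of sight when home. Underside 34 mm above the bench when proud in a bay, 26 mm when home.
- pack_h: The finished pack: tall black battery pack like the others, 58 (x) x 48 (y) x 70 mm (z), about 380 g (+-20 %). At the start it is fully home in the middle bay (bay 2), its grey skirt hidden; it lifts straight out freely (the carriage stays down). Origin: centre of its underside, z up.
- tray: Open blue plastic tray fixed on the bench at the charger's -y side, outside 110 (x) x 130 (y) x 30 mm (z), walls and floor 4 mm. Origin: centre of its underside, z up.
- selector (a joint): Rotary selector, rad, grows clockwise seen from above, three click positions: 0 = off (fully anticlockwise; ring mark), 0.70 = standard charge (one dot; pointer straight to the charger's front, -x), 1.40 = fast charge (two dots). Detents pull it into the nearest position; the ridges lie midway and take up to about 0.15 N m. Starts on standard or fast.
- selector_grip (a point): On the selector's axis, 33 mm above the deck: height of the TCP to grip the black bar handle, 44 long x 12 thick x 30 mm tall (its top 40 mm above the deck, on a disc of 48 mm diameter and 11 mm height), white pointer line at one end. The point turns with the selector; at selector = 0.70 the bar lies along the charger's x, pointer to -x, and it turns clockwise from there as the value grows.
- drill: Bystander: orange cordless drill lying on its side, about 190 x 200 x 72 mm. Leave alone.
- screwdriver: Bystander: screwdriver lying on the bench. Leave alone.
Not all that is in view belongs to the job. What is shaped like the pack_h but white is not meant.

How it is judged:
On the way, in this order (a step that is already met when the one before it is completed fails the run):
1. the selector is turned off (value of joint selector below 0.15 rad), for 0.2 s.
2. with the selector off, the finished pack stands in the tray and every other pack in a bay, pressed fully home (z of pack_a in the frame of charger between 0.018 and 0.029 m and x of pack_a in the frame of charger between -0.012 and 0.012 m and y of pack_a in the frame of charger between -0.14 and 0.14 m and angle between each of pack_a, pack_b, pack_c, pack_d, pack_e, pack_f, pack_g, pack_h's own z axis and vertical below 0.08 rad and z of pack_b in the frame of charger between 0.018 and 0.029 m and x of pack_b in the frame of charger between -0.012 and 0.012 m and y of pack_b in the frame of charger between -0.14 and 0.14 m and z of pack_c in the frame of charger between 0.018 and 0.029 m and x of pack_c in the frame of charger between -0.012 and 0.012 m and y of pack_c in the frame of charger between -0.14 and 0.14 m and z of pack_d in the frame of charger between 0.018 and 0.029 m and x of pack_d in the frame of charger between -0.012 and 0.012 m and y of pack_d in the frame of charger between -0.14 and 0.14 m and z of pack_e in the frame of charger between 0.018 and 0.029 m and x of pack_e in the frame of charger between -0.012 and 0.012 m and y of pack_e in the frame of charger between -0.14 and 0.14 m and z of pack_f in the frame of charger between 0.018 and 0.029 m and x of pack_f in the frame of charger between -0.012 and 0.012 m and y of pack_f in the frame of charger between -0.14 and 0.14 m and z of pack_g in the frame of charger between 0.018 and 0.029 m and x of pack_g in the frame of charger between -0.012 and 0.012 m and y of pack_g in the frame of charger between -0.14 and 0.14 m and x of pack_h in the frame of tray between -0.035 and 0.035 m and y of pack_h in the frame of tray between -0.045 and 0.045 m and z of pack_h in the frame of tray below 0.012 m and value of joint selector below 0.15 rad), for 0.3 s.
3. the selector is turned to standard charge (value of joint selector between 0.55 and 0.85 rad), for 0.2 s.
At the end, for the whole second after the job is handed in: The finished pack stands upright on the floor of the tray; every other pack is upright (within 0.08 rad) in a bay of the charger, at rest and fully home (underside within 3 mm of its lowest position), and the selector rests at standard charge (0.70 within 0.15 rad) (all of step 3 and z of pack_a in the frame of charger between 0.018 and 0.029 m and x of pack_a in the frame of charger between -0.012 and 0.012 m and y of pack_a in the frame of charger between -0.14 and 0.14 m and angle between each of pack_a, pack_b, pack_c, pack_d, pack_e, pack_f, pack_g, pack_h's own z axis and vertical below 0.08 rad and z of pack_b in the frame of charger between 0.018 and 0.029 m and x of pack_b in the frame of charger between -0.012 and 0.012 m and y of pack_b in the frame of charger between -0.14 and 0.14 m and z of pack_c in the frame of charger between 0.018 and 0.029 m and x of pack_c in the frame of charger between -0.012 and 0.012 m and y of pack_c in the frame of charger between -0.14 and 0.14 m and z of pack_d in the frame of charger between 0.018 and 0.029 m and x of pack_d in the frame of charger between -0.012 and 0.012 m and y of pack_d in the frame of charger between -0.14 and 0.14 m and z of pack_e in the frame of charger between 0.018 and 0.029 m and x of pack_e in the frame of charger between -0.012 and 0.012 m and y of pack_e in the frame of charger between -0.14 and 0.14 m and z of pack_f in the frame of charger between 0.018 and 0.029 m and x of pack_f in the frame of charger between -0.012 and 0.012 m and y of pack_f in the frame of charger between -0.14 and 0.14 m and z of pack_g in the frame of charger between 0.018 and 0.029 m and x of pack_g in the frame of charger between -0.012 and 0.012 m and y of pack_g in the frame of charger between -0.14 and 0.14 m and x of pack_h in the frame of tray between -0.035 and 0.035 m and y of pack_h in the frame of tray between -0.045 and 0.045 m and z of pack_h in the frame of tray below 0.012 m and linear speed of each of pack_a, pack_b, pack_c, pack_d, pack_e, pack_f, pack_g, pack_h below 0.02 m/s); the robot touches nothing.
It fails at once if the drill is moved more than 40 mm (distance of drill from where it was at the start of the episode above 0.04 m).
It fails at once if the screwdriver is moved more than 40 mm (distance of screwdriver from where it was at the start of the episode above 0.04 m).
Of pack_a, pack_b, pack_c, pack_d only 1 to 2 are there at a start; the rules pass over those that are not, and their reading is None.
Of pack_e, pack_f, pack_g only 2 to 3 are there at a start; the rules pass over those that are not, and their reading is None.
At some moment in a run one of pack_e, pack_f, pack_g may be knocked a few centimetres aside while the robot is not near it.
Once in a run the grip may slacken for a moment while it holds something.
It also fails if it takes over 210 s, if anything falls off the work surface, if the arm or the gripper's body presses on something with over 40 N, if the wrist force passes 120 N, or if a joint passes its speed limit or range.

## Working session

There is one attempt and no reset: what is moved stays moved. The work goes in short steps, Python scripts to look and compute and a shell command to move; the robot and the scene stay as the last step left them, time stands still between calls to the robot, and variables do not carry over. Pictures are saved under pics/ and viewed, at most 14 in all, crops included, and the job is handed in when it is done.

```bash
ls; mkdir -p pics
cat > h.py <<'E'
import numpy as np, cv2, json
from plant import env, vision
from scipy.spatial.transform import Rotation as Ro
def cap(n):
    s=env.state(); c=vision.capture(n); c['K']=np.array(c['K'])
    if n=='wrist':
        T=np.array(c['tool_from_camera']); Rt=Ro.from_rotvec(s['eef_rot']).as_matrix()
        Rwc=Rt@T[:3,:3]; o=Rt@T[:3,3]+np.array(s['eef_pos'])
        c['R']=Rwc.T; c['t']=-Rwc.T@o
    c['R']=np.array(c['R']);c['t']=np.array(c['t'])
    return c
def save(c,f): cv2.imwrite(f,np.array(c['pixels'])[:,:,::-1])
def ray(c,u,v):
    d=c['R'].T@np.linalg.inv(c['K'])@np.array([u,v,1.]); return -c['R'].T@c['t'],d
def onz(c,u,v,z):
    o,d=ray(c,u,v); return o+d*(z-o[2])/d[2]
def tri(*l):
    A=np.zeros((3,3));b=np.zeros(3);L=[]
    for c,u,v in l:
        o,d=ray(c,u,v); d=d/np.linalg.norm(d);P=np.eye(3)-np.outer(d,d);A+=P;b+=P@o;L.append((o,P))
    x=np.linalg.solve(A,b); return x,[float(np.linalg.norm(P@(x-o))) for o,P in L]
def proj(c,X):
    p=c['K']@(c['R']@np.array(X)+c['t']); return p[:2]/p[2]
E
cat > l.py <<'E'
from h import *
import sys
for n in sys.argv[2:]:
    c=cap(n); save(c,f'pics/{sys.argv[1]}_{n}.png')
    import pickle; pickle.dump(c,open(f'pics/{sys.argv[1]}_{n}.pkl','wb'))
    print(n,(-c['R'].T@c['t']).round(3))
s=env.state(); print(s['t'],np.round(s['eef_pos'],4),np.round(s['eef_rot'],4),np.round(s['force'],2),s['gripper_width'])
E
python3 l.py a scene side wrist
```

```text
pics
scene [ 1.374 -0.338  1.163]
side [0.137 0.748 0.966]
wrist [ 0.293 -0.668  0.373]
0.15 [ 0.2223 -0.6894  0.2491] [-3.1017e+00 -4.8770e-01  6.0000e-04] [-0.17  0.3   0.19] 0.08519685313706118
```

View pics/a_scene.png

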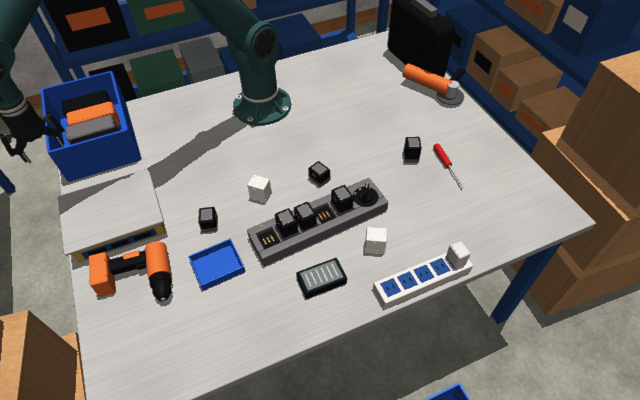

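View pics/a_side.png

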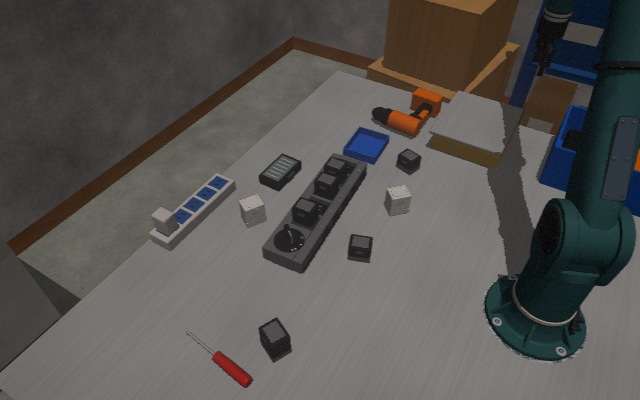

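The scene view shows packs in bays 1, 2 and 4; bays 0 and 3 are free, with gold contacts at (267,240) and (324,214). The bench packs are at (207,218), (319,173) and (412,148), the selector is at (367,193) and the tray is at (217,265). The white blocks are decoys.

```bash
cat > r.py <<'E'
from h import *; import pickle
a=pickle.load(open('pics/a_scene.pkl','rb'));b=pickle.load(open('pics/a_side.pkl','rb'))
for n,p,q in [('selector',(367,187),(290,237)),('pack_tray',(207,212),(409,154)),('pack_mid',(319,167),(361,241)),('pack_far',(412,141),(273,328)),('h',(305,209),(327,179)),('b',(286,217),(337,162)),('d',(343,192),(306,204)),('drillnose',(163,292),(378,115)),('screwhandle',(441,155),(232,369)),('screwtip',(461,187),(188,333))]:
    x,e=tri((a,*p),(b,*q)); print(n,x.round(3),np.round(e,4))
for n,m in [('a',a),('b',b)]:
    hsv=cv2.cvtColor(np.array(m['pixels']),cv2.COLOR_RGB2HSV)
    k=cv2.inRange(hsv,(105,150,60),(125,255,255))
    cs,_=cv2.findContours(k,0,2)
    for c in cs:
        if 500<cv2.contourArea(c)<4000:
            r=cv2.minAreaRect(c); print(n,np.round(r[0]),cv2.contourArea(c),onz(m,*r[0],.015).round(3),[onz(m,*p,.03)[:2].round(3) for p in cv2.boxPoints(r)])
E
python3 r.py
```

```text
selector [0.584 0.146 0.075] [0.0003 0.0003]
pack_tray [ 0.462 -0.328  0.06 ] [0.0006 0.0006]
pack_mid [0.431 0.052 0.058] [0.0001 0.0001]
pack_far [0.473 0.373 0.079] [0.0024 0.0024]
h [ 0.6   -0.066  0.098] [0.0001 0.0001]
b [ 0.608 -0.13   0.107] [0.0031 0.0031]
d [0.594 0.056 0.109] [0.0024 0.0024]
drillnose [ 0.651 -0.511  0.026] [0.0007 0.0007]
screwhandle [0.519 0.469 0.014] [0.0013 0.0013]
screwtip [0.661 0.454 0.006] [0.0001 0.0001]
a [216. 264.] 1630.5 [ 0.616 -0.353  0.015] [array([ 0.567, -0.423]), array([ 0.555, -0.29 ]), array([ 0.684, -0.285]), array([ 0.692, -0.411])]
a [501. 108.] 874.5 [0.407 0.802 0.015] [array([0.207, 0.752]), array([0.166, 0.83 ]), array([0.608, 0.819]), array([0.635, 0.751])]
a [313.  30.] 1272.0 [-0.375  0.373  0.015] [array([-0.553,  0.232]), array([-0.4  ,  0.598]), array([-0.166,  0.486]), array([-0.308,  0.147])]
a [131.  23.] 1475.5 [-0.785 -0.357  0.015] [array([-0.953, -0.692]), array([-0.989,  0.029]), array([-0.566, -0.032]), array([-0.564, -0.676])]
a [559.  42.] 1908.5 [0.164 1.286 0.015] [array([0.157, 0.857]), array([-0.259,  1.207]), array([0.205, 1.712]), array([0.533, 1.312])]
a [469.  14.] 1120.0 [-0.187  1.074  0.015] [array([-0.263,  0.931]), array([-0.427,  1.119]), array([-0.073,  1.176]), array([0.058, 1.   ])]
b [365. 143.] 612.5 [ 0.623 -0.358  0.015] [array([ 0.663, -0.267]), array([ 0.685, -0.46 ]), array([ 0.566, -0.417]), array([ 0.555, -0.235])]
b [565. 146.] 1496.0 [ 0.056 -0.68   0.015] [array([ 0.094, -0.439]), array([ 0.106, -0.928]), array([ 0.015, -0.917]), array([ 0.019, -0.44 ])]
```

Run:
```python
from h import *
s=env.state()
R=Ro.from_rotvec(s['eef_rot']).as_matrix(); print(R.round(3))
```

```text
[[ 0.952  0.307 -0.001]
 [ 0.307 -0.952  0.002]
 [-0.    -0.002 -1.   ]]
```

```bash
cat > p.py <<'E'
from h import *
import sys
# python3 p.py x y z [psi_deg] -> tool-frame shift in mm, turn in deg (tool z)
a=list(map(float,sys.argv[1:])); s=env.state(); R=Ro.from_rotvec(s['eef_rot']).as_matrix()
psi=np.degrees(np.arctan2(R[1,0],R[0,0])); d=R.T@(np.array(a[:3])-s['eef_pos'])*1000
g=np.radians(a[3] if len(a)>3 else psi); Rg=Ro.from_euler('z',g).as_matrix()@np.diag([1,-1,-1.])
print('t',round(s['t'],2),'eef',np.round(s['eef_pos'],4),'psi',round(psi,2),'dpos',d.round(1),'drot',np.degrees(Ro.from_matrix(R.T@Rg).as_rotvec()).round(1),'F',np.round(s['force'],1),'w',round(s['gripper_width'],4))
E
python3 p.py 0.58 -0.09 0.40 94
```

```text
t 0.15 eef [ 0.2223 -0.6894  0.2491] psi 17.87 dpos [ 524.4 -461.  -150.1] drot [ -0.1  -0.1 -76.1] F [-0.2  0.3  0.2] w 0.0852
```

```bash
R='' 
python3 -m crank '[{"delta_pos":[29,-25,-10],"delta_rot":[0,0,0]},{"delta_pos":[58,-51,-20],"delta_rot":[0,0,0]},{"delta_pos":[87,-77,-30],"delta_rot":[0,0,0]},{"delta_pos":[116,-102,-40],"delta_rot":[0,0,0]},{"delta_pos":[145,-128,-50],"delta_rot":[0,0,0]}]' 0 40
python3 -m crank '[{"delta_pos":[29,-25,-10],"delta_rot":[0,0,0]},{"delta_pos":[58,-51,-20],"delta_rot":[0,0,0]},{"delta_pos":[87,-77,-30],"delta_rot":[0,0,0]},{"delta_pos":[116,-102,-40],"delta_rot":[0,0,0]},{"delta_pos":[145,-128,-50],"delta_rot":[0,0,0]}]'
python3 -m crank '[{"delta_pos":[29,-25,-10],"delta_rot":[0,0,0]},{"delta_pos":[58,-51,-20],"delta_rot":[0,0,0]},{"delta_pos":[87,-77,-30],"delta_rot":[0,0,0]},{"delta_pos":[116,-102,-40],"delta_rot":[0,0,0]},{"delta_pos":[145,-128,-50],"delta_rot":[0,0,0]}]'
python3 -m crank '[{"delta_pos":[29,-25,0],"delta_rot":[0,0,-7]},{"delta_pos":[58,-51,0],"delta_rot":[0,0,-14]},{"delta_pos":[87,-77,0],"delta_rot":[0,0,-21]},{"delta_pos":[87,-77,0],"delta_rot":[0,0,-28]},{"delta_pos":[87,-77,0],"delta_rot":[0,0,-35]}]'
python3 -m crank '[{"delta_pos":[0,0,0],"delta_rot":[0,0,-7]},{"delta_pos":[0,0,0],"delta_rot":[0,0,-14]},{"delta_pos":[0,0,0],"delta_rot":[0,0,-21]},{"delta_pos":[0,0,0],"delta_rot":[0,0,-28]},{"delta_pos":[0,0,0],"delta_rot":[0,0,-35]}]'
python3 -m crank '[{"delta_pos":[0,0,0],"delta_rot":[0,0,-6]},{"delta_pos":[0,0,0],"delta_rot":[0,0,-6]},{"delta_pos":[0,0,0],"delta_rot":[0,0,-6]}]'
python3 p.py 0.58 -0.09 0.40 94; python3 l.py b wrist
```

```text
t: 0.57
eef_pos: [0.3217, -0.522, 0.3001]
eef_rot: [-3.103, -0.487, 0.0]
force: [0.1, -0.6, 0.0]
gripper_width: 0.0854
gripper_force: 0.0
t: 0.98
eef_pos: [0.4203, -0.3556, 0.3504]
eef_rot: [-3.104, -0.488, 0.0]
force: [0.4, -0.3, 0.1]
gripper_width: 0.0853
gripper_force: 0.0
t: 1.4
eef_pos: [0.5189, -0.1894, 0.4004]
eef_rot: [3.103, 0.487, -0.001]
force: [1.6, -0.8, 0.0]
gripper_width: 0.0855
gripper_force: 0.0
t: 1.82
eef_pos: [0.5788, -0.0871, 0.3997]
eef_rot: [-2.803, -1.416, -0.001]
force: [-0.5, -1.0, 0.0]
gripper_width: 0.0855
gripper_force: 0.0
t: 2.23
eef_pos: [0.5774, -0.0912, 0.3996]
eef_rot: [-2.255, -2.186, 0.001]
force: [-0.5, 0.6, 1.0]
gripper_width: 0.0858
gripper_force: 0.0
t: 2.48
eef_pos: [0.5775, -0.0913, 0.3997]
eef_rot: [-2.148, -2.291, 0.001]
force: [0.1, -0.4, 1.3]
gripper_width: 0.0856
gripper_force: 0.0
t 2.48 eef [ 0.5775 -0.0913  0.3997] psi 93.7 dpos [ 1.1  2.5 -0.3] drot [-0.  -0.  -0.3] F [ 0.1 -0.4  1.3] w 0.0856
wrist [ 0.574 -0.019  0.524]
2.5333 [ 0.5776 -0.0913  0.3998] [-2.1481e+00 -2.2918e+00  5.0000e-04] [-0.12 -0.31  0.57] 0.08536476802513164
```

Tracking is excellent.

View pics/b_wrist.png

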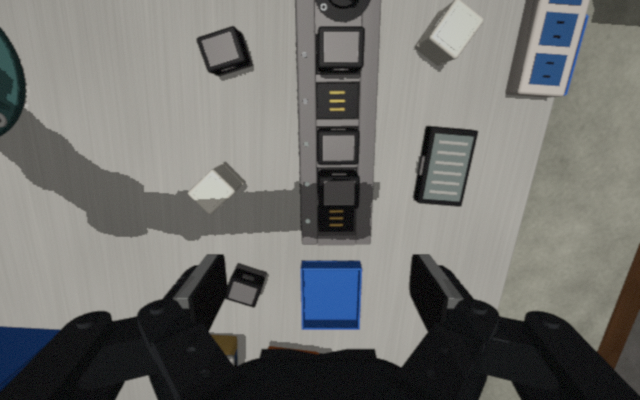

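The wrist view shows the charger vertically: bay 0 at (337,218), bay 1 pack at (339,190), pack h at (338,147), bay 3 gold contacts at (337,100), bay 4 pack at (340,48). The tray is at (331,295) and bench packs are at (223,50) and (245,285). I'll shift +y for a second viewpoint with the selector.

```bash
python3 -m crank '[{"delta_pos":[40,0,0],"delta_rot":[0,0,0]},{"delta_pos":[80,0,0],"delta_rot":[0,0,0]},{"delta_pos":[120,0,0],"delta_rot":[0,0,0]},{"delta_pos":[160,0,0],"delta_rot":[0,0,0]},{"delta_pos":[180,0,0],"delta_rot":[0,0,0]}]'
python3 -m crank '[{"delta_pos":[0,0,0],"delta_rot":[0,0,0]},{"delta_pos":[0,0,0],"delta_rot":[0,0,0]}]' |head -2
python3 l.py c wrist; python3 p.py 0.58 0.09 .4 94
```

```text
t: 2.95
eef_pos: [0.5644, 0.095, 0.4005]
eef_rot: [-2.138, -2.299, -0.004]
force: [0.5, 0.2, -0.6]
gripper_width: 0.085
gripper_force: 0.0
t: 3.12
eef_pos: [0.5653, 0.0902, 0.4001]
wrist [0.561 0.163 0.525]
3.1667 [0.5657 0.0881 0.3999] [ 2.1457e+00  2.2939e+00 -1.3000e-03] [-0.32 -0.25 -0.04] 0.08553115601037216
t 3.17 eef [0.5657 0.0881 0.3999] psi 93.82 dpos [ 0.9 14.4 -0.1] drot [-0.   0.1 -0.2] F [-0.3 -0.2 -0. ] w 0.0855
```

View pics/c_wrist.png

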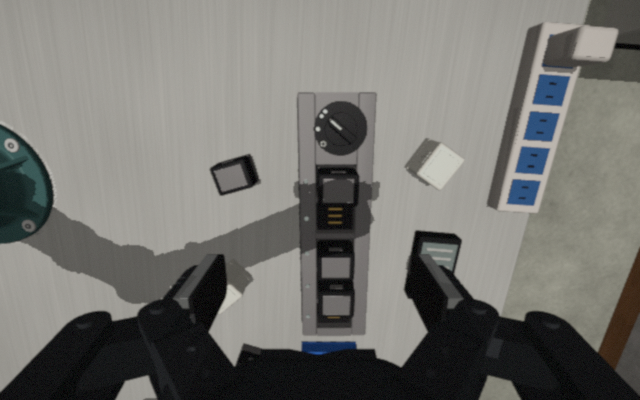

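Pointer at (332,121) points up-left of the knob centre (340,129), towards the two dots, so the selector is on fast. The ring mark at (323,144) is off: an 80° anticlockwise turn. Now I'll measure by flood fill and triangulation.

```bash
cat > m.py <<'E'
from h import *; import pickle
L=lambda f:pickle.load(open(f'pics/{f}_wrist.pkl','rb'))
def flood(c,u,v,tol=12):
    im=cv2.medianBlur(np.array(c['pixels']),3); m=np.zeros((402,642),np.uint8)
    cv2.floodFill(im.copy(),m,(u,v),0,(tol,)*3,(tol,)*3,4|cv2.FLOODFILL_FIXED_RANGE|(255<<8))
    cs,_=cv2.findContours(m[1:-1,1:-1],0,2); k=max(cs,key=cv2.contourArea); return cv2.minAreaRect(k),cv2.contourArea(k)
def lid(c,u,v,z,tol=12):
    r,a=flood(c,u,v,tol); P=np.array([onz(c,*p,z)[:2] for p in cv2.boxPoints(r)])
    e=[P[1]-P[0],P[2]-P[1]]; n=[np.linalg.norm(x) for x in e]; l=e[int(np.argmax(n))]
    return r[0],P.mean(0).round(4),np.round(sorted(n),4),round(float(np.degrees(np.arctan2(l[1],l[0]))%180),1)
E
cat > m1.py <<'E'
from m import *
b,c=L('b'),L('c')
for n,p,q,z in [('h',(338,147),(336,267),.096),('b',(339,192),(337,306),.104),('d',(340,48),(339,190),.104),('mid',(222,50),(233,178),.052)]:
    rb,rc=lid(b,*p,z),lid(c,*q,z); print(n,rb,rc,'tri',[np.round(x,4) for x in tri((b,*rb[0]),(c,*rc[0]))])
print('near tray',lid(b,244,293,.052))
print('tray',lid(b,331,295,.004,25))
for c_,n,u,v in [(c,'TL',299,93),(c,'TR',375,93),(b,'BL',303,243),(b,'BR',371,243)]: print(n,onz(c_,u,v,.046).round(4))
print('knob disc',onz(c,340,129,.057).round(4))
for x in ('b','c'):
    k=L(x); o=cv2.resize(k['pixels'][60:200,270:410] if x=='c' else k['pixels'][0:140,180:380],None,fx=4,fy=4,interpolation=2)[:,:,::-1]
    cv2.imwrite(f'pics/z{x}.png',o)
E
python3 m1.py
```

```text
h ((338.0, 147.5), array([ 0.6044, -0.0697]), array([0.0312, 0.0405]), 3.8) ((335.0, 267.0), array([ 0.6039, -0.0696]), array([0.0308, 0.0395]), 4.1) tri [array([ 0.6041, -0.0695,  0.0959]), array([0.0002, 0.0002])]
b ((339.0, 192.0), array([ 0.6104, -0.1301]), array([0.0347, 0.0441]), 3.8) ((336.0, 305.0), array([ 0.6104, -0.1313]), array([0.0327, 0.0403]), 4.1) tri [array([ 0.6101, -0.1292,  0.1067]), array([0., 0.])]
d ((340.5, 46.5), array([0.5965, 0.054 ]), array([0.0323, 0.04  ]), 3.7) ((338.0, 190.0), array([0.5969, 0.0542]), array([0.0346, 0.0441]), 4.1) tri [array([0.5967, 0.0543, 0.1036]), array([0.0002, 0.0002])]
mid ((220.25, 48.75), array([0.434 , 0.0494]), array([0.0324, 0.0395]), 20.0) ((230.27220153808594, 177.47994995117188), array([0.4332, 0.0489]), array([0.0329, 0.0415]), 19.4) tri [array([0.4339, 0.0494, 0.0529]), array([0.0004, 0.0004])]
near tray ((242.1999969482422, 292.8999938964844), array([ 0.4628, -0.3354]), array([0.0322, 0.0394]), 162.5)
tray ((331.0, 297.0), array([ 0.6216, -0.3671]), array([0.1081, 0.1238]), 96.0)
TL [0.5324 0.1804 0.046 ]
TR [0.6425 0.1882 0.046 ]
BL [ 0.563 -0.237  0.046]
BR [ 0.6762 -0.2296  0.046 ]
knob disc [0.5956 0.1344 0.057 ]
```

View pics/zc.png

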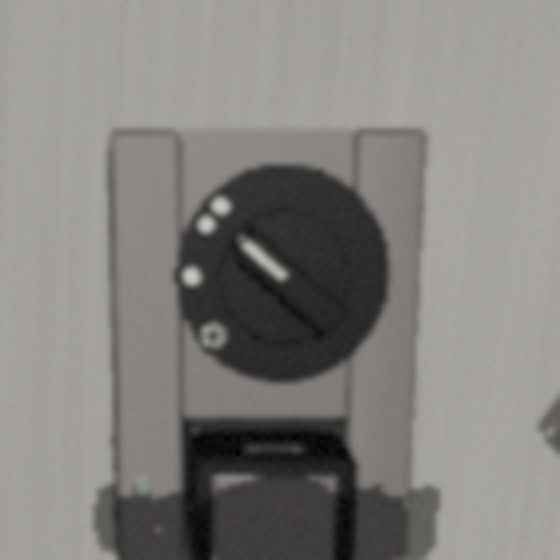

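```bash
python3 -m crank '[{"delta_pos":[-5,-6,36],"delta_rot":[0,0,0]},{"delta_pos":[-10,-12,72],"delta_rot":[0,0,0]},{"delta_pos":[-15,-18,108],"delta_rot":[0,0,0]},{"delta_pos":[-22,-24,144],"delta_rot":[0,0,0]},{"delta_pos":[-28,-26,180],"delta_rot":[0,0,0]}]'|head -2
python3 -m crank '[{"delta_pos":[0,0,0],"delta_rot":[0,0,0]},{"delta_pos":[0,0,0],"delta_rot":[0,0,0]}]' |head -2
python3 l.py d wrist
```

```text
t: 3.58
eef_pos: [0.5409, 0.0555, 0.2185]
t: 3.75
eef_pos: [0.5408, 0.0564, 0.2187]
wrist [0.537 0.129 0.343]
3.8 [0.5427 0.0578 0.2207] [2.1480e+00 2.2918e+00 8.0000e-04] [0.98 0.2  1.49] 0.08563744450198572
```

View pics/d_wrist.png

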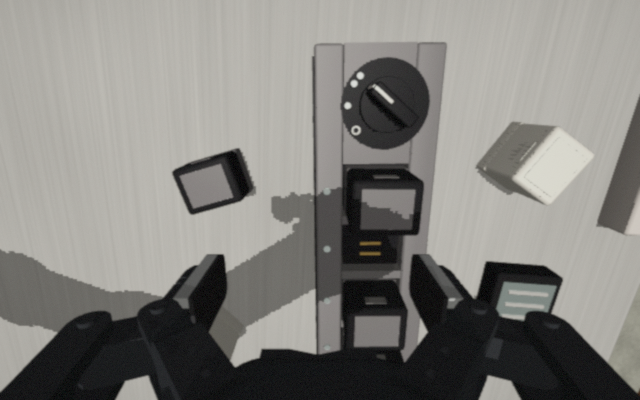

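The knob disc centre is at (385,103) and the white pointer runs from (373,85) to (396,102).

```bash
python3 - <<'E'
from m import *
c,d=L('c'),L('d')
print('disc tri',tri((c,340.75,128),(d,385.5,103)),onz(d,385.5,103,.057),onz(c,340.75,128,.057))
a,b=onz(d,373,85,.086),onz(d,396,102,.086); print('line',a,b,np.degrees(np.arctan2(*(a-b)[1::-1])))
a,b=onz(c,270+238/4,60+238/4,.086),onz(c,270+287/4,60+277/4,.086); print('line',a,b,np.degrees(np.arctan2(*(a-b)[1::-1])))
for n,u,v in [('TL',314,43),('TR',447,42)]: print(n,onz(d,u,v,.046))
g=cv2.inRange(cv2.cvtColor(d['pixels'],cv2.COLOR_RGB2GRAY),150,255)
print('mid',lid(d,213,186,.052),'d',lid(d,390,210,.104),'h',lid(d,372,330,.096))
E
python3 p.py .594 .137 .16 144
```

```text
disc tri (array([0.59698721, 0.13580847, 0.04889031]), [0.0003846648722370701, 0.0003846648722370563]) [0.59513495 0.13593427 0.057     ] [0.59657871 0.13595    0.057     ]
line [0.57794565 0.14783914 0.086     ] [0.59741146 0.13651262 0.086     ] 149.80626224878642
line [0.5780383  0.14778303 0.086     ] [0.5958878 0.1360402 0.086    ] 146.65986832793308
TL [0.52949369 0.18141308 0.046     ]
TR [0.64384078 0.1894754  0.046     ]
mid ((206.1999969482422, 186.10000610351562), array([0.4336, 0.0487]), array([0.0342, 0.0413]), 21.8) d ((379.6488037109375, 207.71885681152344), array([0.5912, 0.0545]), array([0.0022, 0.0192]), 172.6) h ((377.0, 331.0), array([ 0.6053, -0.0703]), array([0.0317, 0.0409]), 3.9)
t 3.8 eef [0.5427 0.0578 0.2207] psi 93.71 dpos [75.7 56.3 60.8] drot [  0.    0.  -50.3] F [1.  0.2 1.5] w 0.0856
```

```bash
python3 -m crank '[{"delta_pos":[20,15,10],"delta_rot":[0,0,-7]},{"delta_pos":[40,30,20],"delta_rot":[0,0,-14]},{"delta_pos":[60,45,30],"delta_rot":[0,0,-21]},{"delta_pos":[74.4,57.7,40],"delta_rot":[0,0,-28]},{"delta_pos":[74.4,57.7,40],"delta_rot":[0,0,-35]}]' 0.5 40|head -2
python3 -m crank '[{"delta_pos":[0,0,0],"delta_rot":[0,0,-7]},{"delta_pos":[0,0,0],"delta_rot":[0,0,-14]},{"delta_pos":[0,0,0],"delta_rot":[0,0,-15.5]},{"delta_pos":[0,0,0],"delta_rot":[0,0,-15.5]}]'
python3 p.py .5955 .1358 .08 144.5
```

```text
t: 4.22
eef_pos: [0.5985, 0.1424, 0.1825]
t: 4.55
eef_pos: [0.5963, 0.1372, 0.1824]
eef_rot: [0.965, 2.986, 0.004]
force: [0.1, -0.1, 0.2]
gripper_width: 0.043
gripper_force: 0.0
t 4.55 eef [0.5963 0.1372 0.1824] psi 144.19 dpos [ 1.000e-01 -2.000e+00  1.024e+02] drot [ 0.2  0.2 -0.3] F [ 0.1 -0.1  0.2] w 0.043
```

```bash
python3 -m crank '[{"delta_pos":[0,-1.5,30],"delta_rot":[0,0,0]},{"delta_pos":[0,-1.5,60],"delta_rot":[0,0,0]},{"delta_pos":[0,-1.5,80],"delta_rot":[0,0,0]},{"delta_pos":[0,-1.5,102],"delta_rot":[0,0,0]},{"delta_pos":[0,-1.5,102],"delta_rot":[0,0,0]}]' 
python3 -m crank '[{"delta_pos":[0,0,0],"delta_rot":[0,0,0]},{"delta_pos":[0,0,0],"delta_rot":[0,0,0]},{"delta_pos":[0,0,0],"delta_rot":[0,0,0]},{"delta_pos":[0,0,0],"delta_rot":[0,0,0]},{"delta_pos":[0,0,0],"delta_rot":[0,0,0]}]' 1 40
python3 -m crank '[{"delta_pos":[0,0,0],"delta_rot":[0,0,0]},{"delta_pos":[0,0,0],"delta_rot":[0,0,0]},{"delta_pos":[0,0,0],"delta_rot":[0,0,0]},{"delta_pos":[0,0,0],"delta_rot":[0,0,0]},{"delta_pos":[0,0,0],"delta_rot":[0,0,0]}]'
```

```text
t: 4.97
eef_pos: [0.592, 0.1345, 0.0756]
eef_rot: [-0.965, -2.986, 0.006]
force: [-0.6, -0.6, -0.1]
gripper_width: 0.0428
gripper_force: 0.0
t: 5.38
eef_pos: [0.5945, 0.136, 0.08]
eef_rot: [0.962, 2.988, 0.002]
force: [-1.6, -1.2, 6.5]
gripper_width: 0.0114
gripper_force: 41.7
t: 5.8
eef_pos: [0.5945, 0.136, 0.08]
eef_rot: [0.962, 2.988, 0.002]
force: [-0.8, -1.4, 8.1]
gripper_width: 0.0113
gripper_force: 41.7
```

```bash
python3 -m crank '[{"delta_pos":[0,0,-2],"delta_rot":[0,0,-6]},{"delta_pos":[0,0,-2],"delta_rot":[0,0,-12]},{"delta_pos":[0,0,-2],"delta_rot":[0,0,-18]},{"delta_pos":[0,0,-2],"delta_rot":[0,0,-24]},{"delta_pos":[0,0,-2],"delta_rot":[0,0,-30]}]' |grep -A5 eef
python3 -m crank '[{"delta_pos":[0,0,0],"delta_rot":[0,0,-6]},{"delta_pos":[0,0,0],"delta_rot":[0,0,-12]},{"delta_pos":[0,0,0],"delta_rot":[0,0,-18]},{"delta_pos":[0,0,0],"delta_rot":[0,0,-24]},{"delta_pos":[0,0,0],"delta_rot":[0,0,-30]}]' |grep -A5 eef
python3 -m crank '[{"delta_pos":[0,0,0],"delta_rot":[0,0,-6]},{"delta_pos":[0,0,0],"delta_rot":[0,0,-12]},{"delta_pos":[0,0,0],"delta_rot":[0,0,-18]},{"delta_pos":[0,0,0],"delta_rot":[0,0,-19]},{"delta_pos":[0,0,0],"delta_rot":[0,0,-19]}]' |grep -A5 eef
python3 p.py .5955 .1358 .18 224;python3 -c "
from h import *; print(np.round(env.state()['qpos'],2),env.state()['torque'])"
```

```text
eef_pos: [0.5942, 0.1352, 0.0802]
eef_rot: [0.148, 3.137, 0.001]
force: [0.5, -0.1, -5.1]
gripper_width: 0.0114
gripper_force: 41.4
eef_pos: [0.5943, 0.1343, 0.0802]
eef_rot: [-0.667, 3.069, -0.002]
force: [1.7, -1.9, -4.2]
gripper_width: 0.011
gripper_force: 44.0
eef_pos: [0.5945, 0.1338, 0.0801]
eef_rot: [-1.156, 2.92, -0.004]
force: [1.5, -3.5, -1.2]
gripper_width: 0.0111
gripper_force: 44.3
t 7.05 eef [0.5945 0.1338 0.0801] psi -136.81 dpos [ -2.    0.5 -99.9] drot [-0.1 -0.  -0.8] F [ 1.5 -3.5 -1.2] w 0.0111
[ 0.27  0.84 -0.85  1.95  0.91  0.79  1.21] [-0.58625545 -0.49574235  0.1420846 ]
```

```bash
python3 -m crank '[{"delta_pos":[0,0,0],"delta_rot":[0,0,0]},{"delta_pos":[0,0,0],"delta_rot":[0,0,0]},{"delta_pos":[0,0,0],"delta_rot":[0,0,0]},{"delta_pos":[0,0,-20],"delta_rot":[0,0,0]},{"delta_pos":[0,0,-60],"delta_rot":[0,0,0]}]' 0.5|grep -A5 eef
python3 -m crank '[{"delta_pos":[0,0,-40],"delta_rot":[0,0,7]},{"delta_pos":[0,0,-80],"delta_rot":[0,0,14]},{"delta_pos":[0,0,-120],"delta_rot":[0,0,21]},{"delta_pos":[0,0,-140],"delta_rot":[0,0,28]},{"delta_pos":[0,0,-140],"delta_rot":[0,0,35]}]' 0|grep -A1 eef
python3 -m crank '[{"delta_pos":[0,0,0],"delta_rot":[0,0,7]},{"delta_pos":[0,0,0],"delta_rot":[0,0,14]},{"delta_pos":[0,0,0],"delta_rot":[0,0,21]},{"delta_pos":[0,0,0],"delta_rot":[0,0,28]},{"delta_pos":[0,0,0],"delta_rot":[0,0,35]}]' |grep -A1 eef
python3 -m crank '[{"delta_pos":[0,0,0],"delta_rot":[0,0,7]},{"delta_pos":[0,0,0],"delta_rot":[0,0,14]},{"delta_pos":[0,0,0],"delta_rot":[0,0,21]},{"delta_pos":[0,0,0],"delta_rot":[0,0,28]},{"delta_pos":[0,0,0],"delta_rot":[0,0,35]}]' |grep -A1 eef
python3 p.py .6053 -.069 .25 94.1
```

```text
eef_pos: [0.5899, 0.1347, 0.1367]
eef_rot: [1.158, -2.91, -0.002]
force: [1.0, -0.8, 0.2]
gripper_width: 0.0424
gripper_force: 0.0
eef_pos: [0.5954, 0.1393, 0.2864]
eef_rot: [-0.22, 3.123, 0.006]
force: [-0.5, 0.3, 0.3]
eef_pos: [0.5924, 0.1369, 0.2802]
eef_rot: [-0.731, -3.055, -0.001]
force: [0.0, 1.5, 0.1]
eef_pos: [0.5925, 0.1371, 0.2802]
eef_rot: [-1.616, -2.694, -0.001]
force: [-0.6, 0.0, -0.3]
t 8.72 eef [0.5925 0.1371 0.2802] psi 118.09 dpos [-187.9  -85.7   30. ] drot [ 0.  -0.1 24. ] F [-0.6  0.  -0.3] w 0.0854
```

```bash
python3 -m crank '[{"delta_pos":[-34,-15,0],"delta_rot":[0,0,6]},{"delta_pos":[-68,-31,0],"delta_rot":[0,0,12]},{"delta_pos":[-102,-46,0],"delta_rot":[0,0,18]},{"delta_pos":[-136,-62,0],"delta_rot":[0,0,24]},{"delta_pos":[-170,-77,0],"delta_rot":[0,0,24]}]' |grep -A1 eef
python3 -m crank '[{"delta_pos":[-18,0,0],"delta_rot":[0,0,0]},{"delta_pos":[-19,0,0],"delta_rot":[0,0,0]},{"delta_pos":[-19,0,0],"delta_rot":[0,0,0]}]' |grep -A1 eef
python3 l.py e wrist; python3 p.py .6053 -.069 .25 94.1
```

```text
eef_pos: [0.6058, -0.0506, 0.2804]
eef_rot: [2.138, 2.302, 0.001]
force: [1.2, -1.3, -0.2]
eef_pos: [0.6074, -0.07, 0.2799]
eef_rot: [-2.138, -2.301, -0.001]
force: [-0.2, 0.1, 0.4]
wrist [0.603 0.002 0.404]
9.4333 [ 0.6075 -0.0679  0.2801] [-2.1339e+00 -2.3043e+00 -1.9000e-03] [-0.62  0.74 -0.8 ] 0.08521768775631715
t 9.43 eef [ 0.6075 -0.0679  0.2801] psi 94.4 dpos [-0.9 -2.3 30.1] drot [ 0.  -0.1  0.3] F [-0.6  0.7 -0.8] w 0.0852
```

View pics/e_wrist.png

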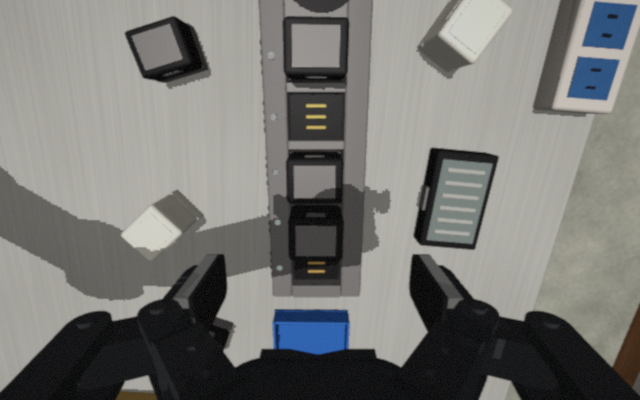

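```bash
python3 -c "
from m import *
e=L('e')
print(lid(e,315,182,.096),lid(e,316,240,.104),lid(e,316,47,.104),lid(e,160,46,.052),lid(e,312,335,.004,25))"
python3 -m crank '[{"delta_pos":[-1,-2,40],"delta_rot":[0,0,0]},{"delta_pos":[-1,-2,80],"delta_rot":[0,0,0]},{"delta_pos":[-1,-2,120],"delta_rot":[0,0,0]},{"delta_pos":[-1,-2,160],"delta_rot":[0,0,0]},{"delta_pos":[-1,-2,170],"delta_rot":[0,0,0]}]' |grep -A1 eef
python3 -m crank '[{"delta_pos":[0,0,15],"delta_rot":[0,0,0]},{"delta_pos":[0,0,30],"delta_rot":[0,0,0]},{"delta_pos":[0,0,30],"delta_rot":[0,0,0]}]' |grep -A3 eef
python3 -m crank '[{"delta_pos":[0,0,0],"delta_rot":[0,0,0]},{"delta_pos":[0,0,0],"delta_rot":[0,0,0]},{"delta_pos":[0,0,0],"delta_rot":[0,0,0]},{"delta_pos":[0,0,0],"delta_rot":[0,0,0]},{"delta_pos":[0,0,0],"delta_rot":[0,0,0]}]' 1 80|grep -A5 eef
```

```text
((314.0, 181.0), array([ 0.6043, -0.0694]), array([0.0312, 0.04  ]), 4.3) ((315.5, 240.5), array([ 0.6104, -0.1311]), array([0.0329, 0.0402]), 4.3) ((315.5, 45.5), array([0.5969, 0.0537]), array([0.0326, 0.0405]), 4.3) ((157.02561950683594, 47.06951141357422), array([0.4335, 0.049 ]), array([0.0339, 0.0402]), 21.7) ((310.17266845703125, 337.43878173828125), array([ 0.6165, -0.3381]), array([0.0572, 0.1139]), 2.5)
eef_pos: [0.6016, -0.0673, 0.1047]
eef_rot: [-2.124, -2.302, 0.008]
force: [-0.4, 1.2, 0.1]
eef_pos: [0.6048, -0.0681, 0.0787]
eef_rot: [-2.13, -2.305, 0.002]
force: [0.0, -0.6, -1.0]
gripper_width: 0.0853
gripper_force: 0.0
eef_pos: [0.6062, -0.0699, 0.082]
eef_rot: [2.134, 2.304, 0.002]
force: [-2.6, 0.3, 6.9]
gripper_width: 0.057
gripper_force: 85.2
```

```bash
python3 -m crank '[{"delta_pos":[0,0,-15],"delta_rot":[0,0,0]},{"delta_pos":[0,0,-40],"delta_rot":[0,0,0]},{"delta_pos":[0,0,-80],"delta_rot":[0,0,0]},{"delta_pos":[0,0,-110],"delta_rot":[0,0,0]},{"delta_pos":[0,0,-115],"delta_rot":[0,0,0]}]' |grep -A5 eef
python3 -m crank '[{"delta_pos":[-20,0,0],"delta_rot":[0,0,0]},{"delta_pos":[-50,0,0],"delta_rot":[0,0,0]},{"delta_pos":[-80,0,0],"delta_rot":[0,0,0]},{"delta_pos":[-110,-2,0],"delta_rot":[0,0,0]},{"delta_pos":[-140,-3,0],"delta_rot":[0,0,0]}]' |grep -A5 eef
python3 -m crank '[{"delta_pos":[-35,0,0],"delta_rot":[0,0,0]},{"delta_pos":[-70,0,0],"delta_rot":[0,0,0]},{"delta_pos":[-105,-1,0],"delta_rot":[0,0,0]},{"delta_pos":[-135,-3,0],"delta_rot":[0,0,0]},{"delta_pos":[-146,-4,0],"delta_rot":[0,0,0]}]' |grep -A5 eef
python3 -c "
from m import *
b=L('b'); n=onz(b,331,261,0); f=onz(b,331,329,.03); print(n,f,(n+f)/2)"
python3 p.py .621 -.356 .061
```

```text
eef_pos: [0.6096, -0.0702, 0.2013]
eef_rot: [2.129, 2.298, 0.012]
force: [2.1, -0.4, -2.6]
gripper_width: 0.0569
gripper_force: 86.5
eef_pos: [0.6125, -0.2118, 0.1945]
eef_rot: [-2.134, -2.304, 0.001]
force: [-0.2, -1.1, -2.9]
gripper_width: 0.0567
gripper_force: 86.5
eef_pos: [0.6183, -0.3643, 0.1938]
eef_rot: [2.143, 2.295, -0.007]
force: [-0.5, -1.6, -3.6]
gripper_width: 0.0567
gripper_force: 86.5
[ 0.61587621 -0.29101854  0.        ] [ 0.62448793 -0.41716473  0.03      ] [ 0.62018207 -0.35409164  0.015     ]
t 11.77 eef [ 0.6183 -0.3643  0.1938] psi 93.93 dpos [  8.7   3.6 132.8] drot [-0.1  0.3 -0. ] F [-0.5 -1.6 -3.6] w 0.0567
```

```bash
python3 -m crank '[{"delta_pos":[2,2,30],"delta_rot":[0,0,0]},{"delta_pos":[2,2,60],"delta_rot":[0,0,0]},{"delta_pos":[2,2,90],"delta_rot":[0,0,0]},{"delta_pos":[2,2,115],"delta_rot":[0,0,0]},{"delta_pos":[2,2,124],"delta_rot":[0,0,0]}]' |grep -A5 eef
python3 -m crank '[{"delta_pos":[0,0,3],"delta_rot":[0,0,0]},{"delta_pos":[0,0,6],"delta_rot":[0,0,0]},{"delta_pos":[0,0,8],"delta_rot":[0,0,0]},{"delta_pos":[0,0,8],"delta_rot":[0,0,0]},{"delta_pos":[0,0,8],"delta_rot":[0,0,0]}]' |grep -A5 eef
python3 p.py .62 -.355 .061
```

```text
eef_pos: [0.6189, -0.3523, 0.066]
eef_rot: [-2.129, -2.299, 0.004]
force: [-0.9, -0.1, -3.2]
gripper_width: 0.057
gripper_force: 86.2
eef_pos: [0.6235, -0.3545, 0.0646]
eef_rot: [2.134, 2.303, 0.001]
force: [0.9, -1.0, -2.7]
gripper_width: 0.0571
gripper_force: 86.2
t 12.6 eef [ 0.6235 -0.3545  0.0646] psi 94.36 dpos [-0.2 -3.5  3.6] drot [0.1 0.1 0. ] F [ 0.9 -1.  -2.7] w 0.0571
```

```bash
python3 -m crank '[{"delta_pos":[0,0,2],"delta_rot":[0,0,0]},{"delta_pos":[0,0,4],"delta_rot":[0,0,0]},{"delta_pos":[0,0,5],"delta_rot":[0,0,0]},{"delta_pos":[0,0,5],"delta_rot":[0,0,0]}]' |grep -A5 eef
python3 -m crank '[{"delta_pos":[0,0,0],"delta_rot":[0,0,0]},{"delta_pos":[0,0,0],"delta_rot":[0,0,0]},{"delta_pos":[0,0,0],"delta_rot":[0,0,0]},{"delta_pos":[0,0,0],"delta_rot":[0,0,0]},{"delta_pos":[0,0,-3],"delta_rot":[0,0,0]}]' 0|grep -A5 eef
python3 -m crank '[{"delta_pos":[0,0,-20],"delta_rot":[0,0,0]},{"delta_pos":[0,0,-60],"delta_rot":[0,0,0]},{"delta_pos":[0,0,-100],"delta_rot":[0,0,0]},{"delta_pos":[0,0,-140],"delta_rot":[0,0,0]},{"delta_pos":[0,0,-160],"delta_rot":[0,0,0]}]' 0|grep -A2 eef
python3 l.py f scene side wrist
python3 -c "
from m import *; import pickle
a=pickle.load(open('pics/f_scene.pkl','rb'))['pixels'][150:310,180:440]; b=pickle.load(open('pics/f_side.pkl','rb'))['pixels'][120:380,220:440]
o=np.zeros((600,800,3),np.uint8);A=cv2.resize(a,None,fx=1.9,fy=1.9,interpolation=2);B=cv2.resize(b,None,fx=1.35,fy=1.35,interpolation=2);W=cv2.resize(L('f')['pixels'],None,fx=.46,fy=.46,interpolation=3)
o[:A.shape[0],:A.shape[1]]=A;o[:B.shape[0],500:500+B.shape[1]]=B;o[400:400+W.shape[0],:W.shape[1]]=W;cv2.imwrite('pics/fm.png',o[:,:,::-1])"
```

```text
eef_pos: [0.6232, -0.3546, 0.0601]
eef_rot: [2.134, 2.303, -0.0]
force: [-2.5, 0.5, 5.9]
gripper_width: 0.0568
gripper_force: 87.4
eef_pos: [0.6221, -0.354, 0.0604]
eef_rot: [-2.134, -2.304, 0.001]
force: [0.6, -1.0, 0.0]
gripper_width: 0.0854
gripper_force: 0.0
eef_pos: [0.625, -0.3547, 0.2269]
eef_rot: [2.13, 2.299, 0.004]
force: [0.5, -1.0, -0.6]
gripper_width: 0.0853
scene [ 1.374 -0.338  1.163]
side [0.137 0.748 0.966]
wrist [ 0.62  -0.282  0.351]
13.9167 [ 0.6239 -0.3546  0.2239] [2.1319e+00 2.3007e+00 2.3000e-03] [-1.11  0.44 -1.6 ] 0.08552529665840074
```

View pics/fm.png

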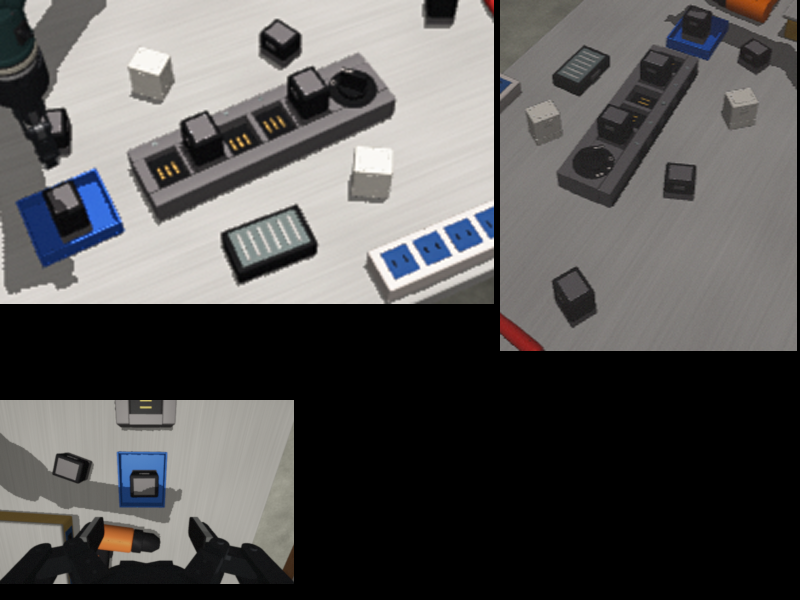

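Pack h stands upright in the tray. The next pack's lid is near (154,146) in the wrist view.

```bash
python3 -c "
from m import *
f,b=L('f'),L('b')
r=lid(f,154,148,.052); q=lid(b,244,293,.052); print(r,q,tri((f,*r[0]),(b,*q[0])))
print('h',lid(f,314,185,.074))"
python3 p.py .4625 -.335 .224 72.5
```

```text
((145.1267852783203, 149.63912963867188), array([ 0.462 , -0.3348]), array([0.0335, 0.0431]), 164.3) ((242.1999969482422, 292.8999938964844), array([ 0.4628, -0.3354]), array([0.0322, 0.0394]), 162.5) (array([ 0.46306144, -0.33415803,  0.05383505]), [0.00014299231350410542, 0.00014299231350415744])
h ((313.0, 184.0), array([ 0.6233, -0.3509]), array([0.0245, 0.0397]), 4.3)
t 13.92 eef [ 0.6239 -0.3546  0.2239] psi 94.36 dpos [  31.8 -159.4   -0.9] drot [ 0.3  0.1 21.9] F [-1.1  0.4 -1.6] w 0.0855
```

```bash
python3 -m crank '[{"delta_pos":[6,-32,0],"delta_rot":[0,0,5]},{"delta_pos":[13,-64,0],"delta_rot":[0,0,10]},{"delta_pos":[19,-96,0],"delta_rot":[0,0,15]},{"delta_pos":[26,-128,0],"delta_rot":[0,0,20.8]},{"delta_pos":[32,-159,0],"delta_rot":[0,0,20.8]}]' 0|grep -A1 eef
python3 -m crank '[{"delta_pos":[0,0,35],"delta_rot":[0,0,0]},{"delta_pos":[0,0,75],"delta_rot":[0,0,0]},{"delta_pos":[0,0,90],"delta_rot":[0,0,0]},{"delta_pos":[0,0,90],"delta_rot":[0,0,0]}]' 0|grep -A1 eef
python3 p.py .463 -.3343 .037 73.5
```

```text
eef_pos: [0.4584, -0.3333, 0.2191]
eef_rot: [-2.516, -1.875, 0.003]
force: [0.1, 0.3, 0.1]
eef_pos: [0.4571, -0.3322, 0.1259]
eef_rot: [-2.507, -1.875, 0.007]
force: [-0.8, 0.6, -0.0]
t 14.67 eef [ 0.4571 -0.3322  0.1259] psi 73.57 dpos [-0.6  7.2 88.8] drot [-0.6 -0.2  0.1] F [-0.8  0.6 -0. ] w 0.0854
```

```bash
python3 -m crank '[{"delta_pos":[0,0,20],"delta_rot":[0,0,0]},{"delta_pos":[0,0,20],"delta_rot":[0,0,0]},{"delta_pos":[0,0,20],"delta_rot":[0,0,0]},{"delta_pos":[0,0,20],"delta_rot":[0,0,0]}]' 0|grep -A1 eef
python3 p.py .463 -.3343 .037 73.5
```

```text
eef_pos: [0.4619, -0.3345, 0.1117]
eef_rot: [2.516, 1.881, 0.0]
force: [-0.3, -0.4, -0.7]
t 15.0 eef [ 0.4619 -0.3345  0.1117] psi 73.57 dpos [ 0.5  1.  74.7] drot [0.  0.  0.1] F [-0.3 -0.4 -0.7] w 0.0857
```

```bash
python3 -m crank '[{"delta_pos":[0,1,30],"delta_rot":[0,0,0]},{"delta_pos":[0,1,60],"delta_rot":[0,0,0]},{"delta_pos":[0,1,75],"delta_rot":[0,0,0]},{"delta_pos":[0,1,75],"delta_rot":[0,0,0]},{"delta_pos":[0,1,75],"delta_rot":[0,0,0]}]' 0|grep -A1 eef
python3 -m crank '[{"delta_pos":[0,0,0],"delta_rot":[0,0,0]},{"delta_pos":[0,0,0],"delta_rot":[0,0,0]},{"delta_pos":[0,0,0],"delta_rot":[0,0,0]},{"delta_pos":[0,0,0],"delta_rot":[0,0,0]},{"delta_pos":[0,0,0],"delta_rot":[0,0,0]}]' 1 80|grep -A5 eef
python3 -m crank '[{"delta_pos":[0,0,-30],"delta_rot":[0,0,0]},{"delta_pos":[0,0,-60],"delta_rot":[0,0,0]},{"delta_pos":[0,0,-100],"delta_rot":[0,0,0]},{"delta_pos":[0,0,-140],"delta_rot":[0,0,0]},{"delta_pos":[0,0,-160],"delta_rot":[0,0,0]}]' |grep -A5 eef
python3 p.py .6142 -.1927 .20 94.1
```

```text
eef_pos: [0.4628, -0.3347, 0.0365]
eef_rot: [2.516, 1.881, -0.0]
force: [-0.0, -0.0, 0.5]
eef_pos: [0.4632, -0.3353, 0.038]
eef_rot: [2.514, 1.879, 0.001]
force: [-0.7, 0.1, 5.8]
gripper_width: 0.057
gripper_force: 86.9
eef_pos: [0.464, -0.3355, 0.2012]
eef_rot: [2.511, 1.877, 0.004]
force: [1.5, -1.2, -2.3]
gripper_width: 0.0571
gripper_force: 87.2
t 16.25 eef [ 0.464  -0.3355  0.2012] psi 73.56 dpos [179.4 103.6   1.5] drot [  0.4   0.2 -20.5] F [ 1.5 -1.2 -2.3] w 0.0571
```

```bash
python3 -m crank '[{"delta_pos":[30,17,0],"delta_rot":[0,0,-4]},{"delta_pos":[65,38,0],"delta_rot":[0,0,-8]},{"delta_pos":[100,59,0],"delta_rot":[0,0,-12]},{"delta_pos":[135,79,0],"delta_rot":[0,0,-16]},{"delta_pos":[165,95,0],"delta_rot":[0,0,-20.5]}]' |grep -A1 eef
python3 p.py .6142 -.193 .072 94.1
```

```text
eef_pos: [0.6021, -0.2008, 0.1972]
eef_rot: [2.135, 2.303, 0.003]
force: [0.4, 0.2, -2.2]
t 16.67 eef [ 0.6021 -0.2008  0.1972] psi 94.33 dpos [  6.9  12.4 125.2] drot [ 0.1 -0.   0.2] F [ 0.4  0.2 -2.2] w 0.0568
```

```bash
python3 -m crank '[{"delta_pos":[9,13,10],"delta_rot":[0,0,0]},{"delta_pos":[9,13,40],"delta_rot":[0,0,0]},{"delta_pos":[9,13,60],"delta_rot":[0,0,0]},{"delta_pos":[9,13,60],"delta_rot":[0,0,0]},{"delta_pos":[9,13,60],"delta_rot":[0,0,0]}]' |grep -A1 eef
python3 p.py .6142 -.193 .072 94.1
```

```text
eef_pos: [0.6111, -0.1935, 0.1353]
eef_rot: [-2.14, -2.297, 0.003]
force: [0.9, -0.6, -2.3]
t 17.08 eef [ 0.6111 -0.1935  0.1353] psi 94.05 dpos [ 0.2  3.4 63.3] drot [-0.2 -0.  -0. ] F [ 0.9 -0.6 -2.3] w 0.0566
```

```bash
python3 -m crank '[{"delta_pos":[0,1,30],"delta_rot":[0,0,0]},{"delta_pos":[0,1,40],"delta_rot":[0,0,0]},{"delta_pos":[0,1,40],"delta_rot":[0,0,0]},{"delta_pos":[0,1,40],"delta_rot":[0,0,0]},{"delta_pos":[0,1,40],"delta_rot":[0,0,0]}]' |grep -A1 eef
python3 p.py .6142 -.193 .072 94.1
```

```text
eef_pos: [0.6144, -0.1936, 0.0975]
eef_rot: [2.14, 2.297, 0.002]
force: [-0.8, 0.8, -1.9]
t 17.5 eef [ 0.6144 -0.1936  0.0975] psi 94.05 dpos [ 0.6 -0.2 25.5] drot [ 0.1  0.  -0.1] F [-0.8  0.8 -1.9] w 0.0567
```

```bash
python3 -m crank '[{"delta_pos":[0.5,0,6],"delta_rot":[0,0,0]},{"delta_pos":[0.5,0,10],"delta_rot":[0,0,0]},{"delta_pos":[0.5,0,14],"delta_rot":[0,0,0]},{"delta_pos":[0.5,0,17],"delta_rot":[0,0,0]},{"delta_pos":[0.5,0,17],"delta_rot":[0,0,0]}]' |grep -A5 eef
python3 -m crank '[{"delta_pos":[0,0,3],"delta_rot":[0,0,0]},{"delta_pos":[0,0,5],"delta_rot":[0,0,0]},{"delta_pos":[0,0,7],"delta_rot":[0,0,0]},{"delta_pos":[0,0,7],"delta_rot":[0,0,0]},{"delta_pos":[0,0,7],"delta_rot":[0,0,0]}]' |grep -A5 eef
```

```text
eef_pos: [0.613, -0.1927, 0.0782]
eef_rot: [-2.14, -2.298, 0.001]
force: [-1.0, -0.0, -2.9]
gripper_width: 0.0571
gripper_force: 86.9
eef_pos: [0.6136, -0.1927, 0.0719]
eef_rot: [2.141, 2.299, 0.0]
force: [0.1, 0.6, -2.2]
gripper_width: 0.0568
gripper_force: 87.3
```

```bash
python3 -m crank '[{"delta_pos":[0,0,1],"delta_rot":[0,0,0]},{"delta_pos":[0,0,2],"delta_rot":[0,0,0]},{"delta_pos":[0,0,2],"delta_rot":[0,0,0]}]' |grep -A5 eef
python3 -m crank '[{"delta_pos":[0,0,0],"delta_rot":[0,0,0]},{"delta_pos":[0,0,0],"delta_rot":[0,0,0]},{"delta_pos":[0,0,0],"delta_rot":[0,0,0]},{"delta_pos":[0,0,-10],"delta_rot":[0,0,0]},{"delta_pos":[0,0,-50],"delta_rot":[0,0,0]}]' 0|grep -A1 eef
python3 -m crank '[{"delta_pos":[0,0,-10],"delta_rot":[0,0,0]},{"delta_pos":[0,0,-10],"delta_rot":[0,0,0]},{"delta_pos":[0,0,-10],"delta_rot":[0,0,0]},{"delta_pos":[0,0,-10],"delta_rot":[0,0,0]},{"delta_pos":[0,0,-10],"delta_rot":[0,0,0]}]' 1 40|grep -A5 eef
python3 p.py .6142 -.193 .105 94.1
```

```text
eef_pos: [0.6137, -0.1928, 0.0713]
eef_rot: [2.141, 2.299, -0.001]
force: [-2.7, 0.5, 6.3]
gripper_width: 0.0572
gripper_force: 88.3
eef_pos: [0.6092, -0.1921, 0.1153]
eef_rot: [-2.134, -2.292, 0.009]
force: [-0.8, -1.3, -0.7]
eef_pos: [0.6125, -0.1927, 0.1289]
eef_rot: [-2.14, -2.297, 0.002]
force: [1.0, -0.1, 0.2]
gripper_width: 0.0254
gripper_force: 0.0
t 19.42 eef [ 0.6125 -0.1927  0.1289] psi 94.07 dpos [-0.4  1.8 23.9] drot [-0.1 -0.  -0. ] F [ 1.  -0.1  0.2] w 0.0254
```

```bash
python3 -m crank '[{"delta_pos":[0,1,0],"delta_rot":[0,0,0]},{"delta_pos":[0,1,5],"delta_rot":[0,0,0]},{"delta_pos":[0,1,12],"delta_rot":[0,0,0]},{"delta_pos":[0,1,20],"delta_rot":[0,0,0]},{"delta_pos":[0,1,20],"delta_rot":[0,0,0]}]' |grep -A5 eef
python3 -m crank '[{"delta_pos":[0,0,1.5],"delta_rot":[0,0,0]},{"delta_pos":[0,0,3],"delta_rot":[0,0,0]},{"delta_pos":[0,0,4.5],"delta_rot":[0,0,0]},{"delta_pos":[0,0,6],"delta_rot":[0,0,0]},{"delta_pos":[0,0,6],"delta_rot":[0,0,0]}]' |grep -A5 eef
```

```text
eef_pos: [0.613, -0.1924, 0.1075]
eef_rot: [-2.139, -2.296, 0.003]
force: [-0.0, 0.4, -0.2]
gripper_width: 0.0004
gripper_force: 0.0
eef_pos: [0.6148, -0.1927, 0.1041]
eef_rot: [2.141, 2.299, 0.0]
force: [0.4, -0.4, 0.4]
gripper_width: -0.0
gripper_force: 0.0
```

```bash
for i in 1; do python3 -m crank '[{"delta_pos":[0,0,1.5],"delta_rot":[0,0,0]},{"delta_pos":[0,0,3],"delta_rot":[0,0,0]},{"delta_pos":[0,0,4.5],"delta_rot":[0,0,0]},{"delta_pos":[0,0,6],"delta_rot":[0,0,0]}]' |grep -A2 eef; done
python3 -m crank '[{"delta_pos":[0,0,1.5],"delta_rot":[0,0,0]},{"delta_pos":[0,0,3],"delta_rot":[0,0,0]},{"delta_pos":[0,0,3],"delta_rot":[0,0,0]}]' |grep -A2 eef
python3 -m crank '[{"delta_pos":[0,0,1.5],"delta_rot":[0,0,0]},{"delta_pos":[0,0,1.5],"delta_rot":[0,0,0]},{"delta_pos":[0,0,1.5],"delta_rot":[0,0,0]}]' |grep -A2 eef
```

```text
eef_pos: [0.615, -0.1927, 0.0999]
eef_rot: [2.14, 2.298, -0.0]
force: [-3.0, -0.6, 10.2]
gripper_width: 0.0
eef_pos: [0.615, -0.1927, 0.0968]
eef_rot: [2.14, 2.298, -0.0]
force: [-2.7, 0.4, 10.1]
gripper_width: -0.0001
eef_pos: [0.6152, -0.1927, 0.0967]
eef_rot: [2.14, 2.297, -0.001]
force: [-4.2, -0.1, 17.4]
gripper_width: -0.0001
```

```bash
python3 -m crank '[{"delta_pos":[0,0,1],"delta_rot":[0,0,0]},{"delta_pos":[0,0,2],"delta_rot":[0,0,0]},{"delta_pos":[0,0,2],"delta_rot":[0,0,0]}]' |grep -A2 eef
python3 -m crank '[{"delta_pos":[0,0,-20],"delta_rot":[0,0,0]},{"delta_pos":[0,0,-40],"delta_rot":[0,0,0]},{"delta_pos":[32,0,-40],"delta_rot":[0,0,0]},{"delta_pos":[62,0,-40],"delta_rot":[0,0,0]},{"delta_pos":[62,0,-40],"delta_rot":[0,0,0]}]' |grep -A2 eef
python3 p.py .6097 -.1308 .125 94.1
```

```text
eef_pos: [0.6154, -0.1928, 0.0966]
eef_rot: [2.14, 2.297, -0.002]
force: [-8.5, 1.3, 29.0]
gripper_width: 0.0
eef_pos: [0.6105, -0.1224, 0.1327]
eef_rot: [-2.13, -2.306, -0.008]
force: [0.2, 1.8, -0.5]
gripper_width: 0.0001
t 21.75 eef [ 0.6105 -0.1224  0.1327] psi 94.56 dpos [-8.3 -1.5  7.7] drot [ 0.1 -0.3  0.5] F [ 0.2  1.8 -0.5] w 0.0001
```

```bash
python3 -m crank '[{"delta_pos":[0,0,4],"delta_rot":[0,0,0]},{"delta_pos":[0,0,8],"delta_rot":[0,0,0]},{"delta_pos":[0,0,8],"delta_rot":[0,0,0]},{"delta_pos":[0,0,8],"delta_rot":[0,0,0]}]' |grep -A2 eef
python3 -m crank '[{"delta_pos":[0,0,1.5],"delta_rot":[0,0,0]},{"delta_pos":[0,0,3],"delta_rot":[0,0,0]},{"delta_pos":[0,0,4.5],"delta_rot":[0,0,0]},{"delta_pos":[0,0,6],"delta_rot":[0,0,0]},{"delta_pos":[0,0,6],"delta_rot":[0,0,0]}]' |grep -A2 eef
```

```text
eef_pos: [0.6098, -0.1324, 0.1228]
eef_rot: [-2.143, -2.296, 0.002]
force: [0.6, 0.3, -0.0]
gripper_width: -0.0001
eef_pos: [0.6101, -0.1324, 0.1183]
eef_rot: [2.143, 2.296, -0.002]
force: [-1.9, -0.2, 7.3]
gripper_width: -0.0
```

```bash
python3 -m crank '[{"delta_pos":[0,0,1.5],"delta_rot":[0,0,0]},{"delta_pos":[0,0,3],"delta_rot":[0,0,0]},{"delta_pos":[0,0,4],"delta_rot":[0,0,0]},{"delta_pos":[0,0,4],"delta_rot":[0,0,0]}]' |grep -A2 eef
python3 -m crank '[{"delta_pos":[0,0,1.5],"delta_rot":[0,0,0]},{"delta_pos":[0,0,1.5],"delta_rot":[0,0,0]},{"delta_pos":[0,0,1.5],"delta_rot":[0,0,0]}]' |grep -A2 eef
python3 -m crank '[{"delta_pos":[0,0,1.5],"delta_rot":[0,0,0]},{"delta_pos":[0,0,1.5],"delta_rot":[0,0,0]},{"delta_pos":[0,0,1.5],"delta_rot":[0,0,0]}]' |grep -A2 eef
```

```text
eef_pos: [0.6102, -0.1323, 0.1148]
eef_rot: [2.142, 2.296, -0.002]
force: [-2.7, -0.4, 10.0]
gripper_width: 0.0
eef_pos: [0.6104, -0.1324, 0.1147]
eef_rot: [2.142, 2.296, -0.003]
force: [-4.4, -1.0, 19.2]
gripper_width: -0.0002
eef_pos: [0.6107, -0.1324, 0.1146]
eef_rot: [2.142, 2.295, -0.003]
force: [-7.1, 0.3, 26.8]
gripper_width: 0.0003
```

```bash
python3 -m crank '[{"delta_pos":[0,0,-15],"delta_rot":[0,0,0]},{"delta_pos":[30,0,-30],"delta_rot":[0,0,0]},{"delta_pos":[70,0,-30],"delta_rot":[0,0,0]},{"delta_pos":[110,0,-30],"delta_rot":[0,0,0]},{"delta_pos":[150,0,-30],"delta_rot":[0,0,0]}]' |grep -A2 eef
python3 -m crank '[{"delta_pos":[37,0,0],"delta_rot":[0,0,0]},{"delta_pos":[37,0,10],"delta_rot":[0,0,0]},{"delta_pos":[37,0,18],"delta_rot":[0,0,0]},{"delta_pos":[37,0,18],"delta_rot":[0,0,0]},{"delta_pos":[37,0,18],"delta_rot":[0,0,0]}]' |grep -A2 eef
python3 p.py .5964 .0547 .122 94.1
```

```text
eef_pos: [0.5997, 0.0187, 0.1407]
eef_rot: [2.144, 2.295, 0.0]
force: [0.2, 0.2, -0.6]
gripper_width: -0.0002
eef_pos: [0.5969, 0.0538, 0.1218]
eef_rot: [2.143, 2.297, -0.003]
force: [-0.2, -0.2, 0.3]
gripper_width: 0.0
t 24.17 eef [0.5969 0.0538 0.1218] psi 93.95 dpos [ 0.9 -0.5 -0.2] drot [-0.1  0.1 -0.1] F [-0.2 -0.2  0.3] w 0.0
```

```bash
python3 -m crank '[{"delta_pos":[1,0,1.5],"delta_rot":[0,0,0]},{"delta_pos":[1,0,3],"delta_rot":[0,0,0]},{"delta_pos":[1,0,4.5],"delta_rot":[0,0,0]},{"delta_pos":[1,0,6],"delta_rot":[0,0,0]},{"delta_pos":[1,0,7.5],"delta_rot":[0,0,0]}]' |grep -A2 eef
python3 -m crank '[{"delta_pos":[0,0,1.5],"delta_rot":[0,0,0]},{"delta_pos":[0,0,2],"delta_rot":[0,0,0]},{"delta_pos":[0,0,2],"delta_rot":[0,0,0]}]' |grep -A2 eef
python3 -m crank '[{"delta_pos":[0,0,1.5],"delta_rot":[0,0,0]},{"delta_pos":[0,0,1.5],"delta_rot":[0,0,0]},{"delta_pos":[0,0,1.5],"delta_rot":[0,0,0]}]' |grep -A2 eef
```

```text
eef_pos: [0.5971, 0.0536, 0.1159]
eef_rot: [2.144, 2.294, -0.004]
force: [-2.1, -2.3, 8.4]
gripper_width: 0.0
eef_pos: [0.5972, 0.0536, 0.1147]
eef_rot: [2.144, 2.293, -0.004]
force: [-2.4, -2.2, 14.4]
gripper_width: 0.0001
eef_pos: [0.5974, 0.0537, 0.1146]
eef_rot: [2.143, 2.293, -0.004]
force: [-4.8, -2.5, 22.7]
gripper_width: 0.0001
```

```bash
python3 -m crank '[{"delta_pos":[0,0,-25],"delta_rot":[0,0,0]},{"delta_pos":[-10,-30,-50],"delta_rot":[0,0,0]},{"delta_pos":[-20,-65,-75],"delta_rot":[0,0,0]},{"delta_pos":[-35,-100,-100],"delta_rot":[0,0,0]},{"delta_pos":[-55,-132,-110],"delta_rot":[0,0,0]}]' 0 |grep -A2 eef
python3 -m crank '[{"delta_pos":[-18,-20,0],"delta_rot":[0,0,0]},{"delta_pos":[-18,-20,0],"delta_rot":[0,0,0]},{"delta_pos":[-18,-20,0],"delta_rot":[0,0,0]},{"delta_pos":[-18,-20,0],"delta_rot":[0,0,0]}]'|grep -A2 eef
python3 l.py g wrist scene side
python3 -c "
from m import *
g=L('g'); p=proj(g,[.4336,.049,.052]).round().astype(int); print(p, lid(g,*map(int,p),.052), g['pixels'][p[1],p[0]])
import pickle
a=pickle.load(open('pics/g_scene.pkl','rb'))['pixels'][120:320,180:440]; b=pickle.load(open('pics/g_side.pkl','rb'))['pixels'][120:380,220:440]
o=np.zeros((600,800,3),np.uint8);A=cv2.resize(a,None,fx=1.9,fy=1.9,interpolation=2);B=cv2.resize(b,None,fx=1.35,fy=1.35,interpolation=2);W=cv2.resize(g['pixels'],None,fx=.34,fy=.34,interpolation=3)
o[:A.shape[0],:A.shape[1]]=A;o[:B.shape[0],500:500+B.shape[1]]=B;o[381:381+W.shape[0],:W.shape[1]]=W;cv2.imwrite('pics/gm.png',o[:,:,::-1])"
```

```text
eef_pos: [0.4716, -0.0063, 0.2223]
eef_rot: [2.14, 2.297, 0.003]
force: [0.0, 0.3, 0.8]
gripper_width: 0.0607
eef_pos: [0.4536, -0.026, 0.2206]
eef_rot: [2.144, 2.296, 0.001]
force: [-0.1, 0.9, 0.2]
gripper_width: 0.0858
wrist [0.449 0.046 0.345]
scene [ 1.374 -0.338  1.163]
side [0.137 0.748 0.966]
25.9833 [ 0.4541 -0.0245  0.2203] [-2.1404e+00 -2.2994e+00 -1.4000e-03] [-0.12 -0.33 -0.12] 0.08543084101385935
[300 103] ((317.7500305175781, 97.25000762939453), array([0.4486, 0.0548]), array([0.0046, 0.0521]), 21.5) [32 30 33]
```

View pics/gm.png

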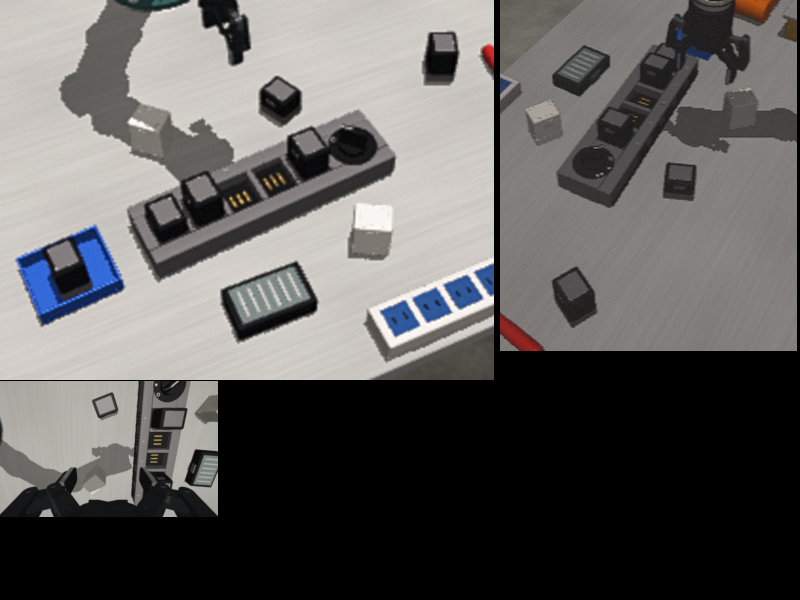

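The mid pack's lid is now at about (309,71) in the wrist view, but I predicted (300,103), so it was probably knocked aside. I'll re-measure it.

```bash
python3 -c "
from m import *; import pickle
g=L('g'); print(lid(g,309,71,.052))
a=pickle.load(open('pics/g_scene.pkl','rb'));a0=pickle.load(open('pics/f_scene.pkl','rb'));d=cv2.absdiff(a['pixels'],a0['pixels']).max(2)
print([proj(g,[.6053,-.069,.096]).round(), proj(g,[.5966,.0545,.096]).round()], lid(g,510,108,.096))
for P in ([.4336,.049,.052],[.427,.073,.052]): print(proj(a,P))
for s in (-1,0,1):
  r,_=flood(a,319,167+s); print(r[0],onz(a,*r[0],.052))
"
```

```text
((309.616455078125, 70.64383697509766), array([0.4402, 0.0761]), array([0.033 , 0.0409]), 22.8)
[array([485., 256.]), array([510., 110.])] ((510.984375, 110.99951171875), array([0.5977, 0.0536]), array([0.034 , 0.0445]), 2.3)
[318.54045262 168.86127305]
[324.46604633 165.22262515]
(318.5, 166.5) [0.42403541 0.05304907 0.052     ]
(318.7500305175781, 166.75) [0.4253864  0.05334528 0.052     ]
(327.5, 174.5) [0.46799831 0.06530599 0.052     ]
```

```bash
python3 -c "
from m import *; import pickle
g=L('g');a=pickle.load(open('pics/g_scene.pkl','rb'))
print(proj(a,[.4402,.0761,.052]))
for u in range(324,331):
  r,A=flood(a,u,167,20); print(u,r[0],A)
print(tri((a,327,167),(g,309.6,70.6)))
"
python3 p.py .4402 .0761 .12 112.8
```

```text
[326.99855834 167.64483729]
324 (327.0000305175781, 167.0) 68.0
325 (327.0000305175781, 167.0) 68.0
326 (327.0000305175781, 167.0) 68.0
327 (327.0000305175781, 167.0) 68.0
328 (327.0000305175781, 167.0) 68.0
329 (327.0000305175781, 167.0) 68.0
330 (327.0000305175781, 167.0) 68.0
(array([0.4403029 , 0.07609749, 0.05518369]), [1.5580551690418494e-05, 1.5580551690506534e-05])
t 25.98 eef [ 0.4541 -0.0245  0.2203] psi 94.1 dpos [101.3  -6.8 100.4] drot [  0.   -0.  -18.7] F [-0.1 -0.3 -0.1] w 0.0854
```

```bash
python3 -m crank '[{"delta_pos":[30,-2,20],"delta_rot":[0,0,-5]},{"delta_pos":[60,-4,40],"delta_rot":[0,0,-10]},{"delta_pos":[90,-6,60],"delta_rot":[0,0,-15]},{"delta_pos":[101,-7,80],"delta_rot":[0,0,-18.7]},{"delta_pos":[101,-7,100],"delta_rot":[0,0,-18.7]}]' 0 |grep -A2 eef
python3 -m crank '[{"delta_pos":[0,0,0],"delta_rot":[0,0,0]},{"delta_pos":[0,0,0],"delta_rot":[0,0,0]},{"delta_pos":[0,0,0],"delta_rot":[0,0,0]}]'|grep -A2 eef
python3 p.py .4402 .0761 .037 112.8
```

```text
eef_pos: [0.4395, 0.0802, 0.1195]
eef_rot: [-1.726, -2.623, -0.006]
force: [-0.4, -0.7, -0.8]
gripper_width: 0.0851
eef_pos: [0.4395, 0.0753, 0.1208]
eef_rot: [1.74, 2.616, 0.0]
force: [0.7, 0.2, 0.6]
gripper_width: 0.0856
t 26.65 eef [0.4395 0.0753 0.1208] psi 112.75 dpos [ 0.5  0.9 83.8] drot [ 0.   0.  -0.1] F [0.7 0.2 0.6] w 0.0856
```

```bash
python3 -m crank '[{"delta_pos":[0.5,1,30],"delta_rot":[0,0,0]},{"delta_pos":[0.5,1,60],"delta_rot":[0,0,0]},{"delta_pos":[0.5,1,83],"delta_rot":[0,0,0]},{"delta_pos":[0.5,1,83],"delta_rot":[0,0,0]},{"delta_pos":[0.5,1,83],"delta_rot":[0,0,0]}]' 0|grep -A1 eef
python3 -m crank '[{"delta_pos":[0,0,0],"delta_rot":[0,0,0]},{"delta_pos":[0,0,0],"delta_rot":[0,0,0]},{"delta_pos":[0,0,0],"delta_rot":[0,0,0]},{"delta_pos":[0,0,0],"delta_rot":[0,0,0]},{"delta_pos":[0,0,0],"delta_rot":[0,0,0]}]' 1 80|grep -A5 eef
python3 -m crank '[{"delta_pos":[0,0,-30],"delta_rot":[0,0,0]},{"delta_pos":[0,0,-60],"delta_rot":[0,0,0]},{"delta_pos":[0,0,-100],"delta_rot":[0,0,0]},{"delta_pos":[0,0,-140],"delta_rot":[0,0,0]},{"delta_pos":[0,0,-160],"delta_rot":[0,0,0]}]' |grep -A5 eef
python3 p.py .6009 -.0072 .20 94.1
```

```text
eef_pos: [0.4401, 0.0757, 0.0378]
eef_rot: [1.74, 2.615, -0.001]
force: [-0.0, -0.5, 0.0]
eef_pos: [0.4405, 0.0759, 0.0394]
eef_rot: [1.739, 2.614, 0.003]
force: [-1.7, 0.1, 9.2]
gripper_width: 0.0568
gripper_force: 84.2
eef_pos: [0.4406, 0.0763, 0.2021]
eef_rot: [1.737, 2.612, 0.006]
force: [1.3, -0.7, -2.1]
gripper_width: 0.0572
gripper_force: 87.2
t 27.9 eef [0.4406 0.0763 0.2021] psi 112.74 dpos [-139.   115.5    3. ] drot [ 0.3  0.  18.6] F [ 1.3 -0.7 -2.1] w 0.0572
```

```bash
python3 -m crank '[{"delta_pos":[-25,21,0],"delta_rot":[0,0,4]},{"delta_pos":[-55,46,0],"delta_rot":[0,0,8]},{"delta_pos":[-85,71,0],"delta_rot":[0,0,12]},{"delta_pos":[-115,96,0],"delta_rot":[0,0,16]},{"delta_pos":[-139,115.5,0],"delta_rot":[0,0,18.6]}]' |grep -A1 eef
python3 -m crank '[{"delta_pos":[0,0,20],"delta_rot":[0,0,0]},{"delta_pos":[0,0,55],"delta_rot":[0,0,0]},{"delta_pos":[0,0,55],"delta_rot":[0,0,0]},{"delta_pos":[0,0,55],"delta_rot":[0,0,0]},{"delta_pos":[0,0,55],"delta_rot":[0,0,0]}]' |grep -A5 eef
python3 p.py .6009 -.0072 .1 94.1
```

```text
eef_pos: [0.6021, -0.0102, 0.1989]
eef_rot: [2.144, 2.293, 0.002]
force: [0.7, 1.1, -1.9]
eef_pos: [0.5997, -0.0072, 0.1438]
eef_rot: [2.139, 2.301, 0.001]
force: [0.1, -0.2, -1.3]
gripper_width: 0.0566
gripper_force: 86.9
t 28.73 eef [ 0.5997 -0.0072  0.1438] psi 94.19 dpos [-0.1  1.2 43.8] drot [ 0.  -0.   0.1] F [ 0.1 -0.2 -1.3] w 0.0566
```

```bash
python3 -m crank '[{"delta_pos":[0,1,20],"delta_rot":[0,0,0]},{"delta_pos":[0,1,44],"delta_rot":[0,0,0]},{"delta_pos":[0,1,48],"delta_rot":[0,0,0]},{"delta_pos":[0,1,52],"delta_rot":[0,0,0]},{"delta_pos":[0,1,56],"delta_rot":[0,0,0]}]' |grep -A5 eef
python3 -m crank '[{"delta_pos":[0,0,4],"delta_rot":[0,0,0]},{"delta_pos":[0,0,8],"delta_rot":[0,0,0]},{"delta_pos":[0,0,12],"delta_rot":[0,0,0]},{"delta_pos":[0,0,13.5],"delta_rot":[0,0,0]},{"delta_pos":[0,0,13.5],"delta_rot":[0,0,0]}]' |grep -A5 eef
```

```text
eef_pos: [0.6019, -0.007, 0.088]
eef_rot: [2.138, 2.3, 0.003]
force: [0.1, 0.2, -1.4]
gripper_width: 0.057
gripper_force: 87.0
eef_pos: [0.6011, -0.0074, 0.0733]
eef_rot: [2.139, 2.3, -0.0]
force: [-0.2, -0.1, -0.8]
gripper_width: 0.0567
gripper_force: 87.4
```

Inserted. Release, close the fingers above it, then press.

```bash
python3 -m crank '[{"delta_pos":[0,0,0.5],"delta_rot":[0,0,0]},{"delta_pos":[0,0,0.5],"delta_rot":[0,0,0]},{"delta_pos":[0,0,0],"delta_rot":[0,0,0]},{"delta_pos":[0,0,-10],"delta_rot":[0,0,0]},{"delta_pos":[0,0,-50],"delta_rot":[0,0,0]}]' 0|grep -A1 eef
python3 -m crank '[{"delta_pos":[0,0,-10],"delta_rot":[0,0,0]},{"delta_pos":[0,0,-10],"delta_rot":[0,0,0]},{"delta_pos":[0,0,-10],"delta_rot":[0,0,0]},{"delta_pos":[0,0,-10],"delta_rot":[0,0,0]},{"delta_pos":[0,0,-10],"delta_rot":[0,0,0]}]' 1 40|grep -A1 eef
python3 -m crank '[{"delta_pos":[0,0,0],"delta_rot":[0,0,0]},{"delta_pos":[0,0,5],"delta_rot":[0,0,0]},{"delta_pos":[0,0,12],"delta_rot":[0,0,0]},{"delta_pos":[0,0,22],"delta_rot":[0,0,0]},{"delta_pos":[0,0,22],"delta_rot":[0,0,0]}]' |grep -A5 eef
python3 p.py .6009 -.0072 .1 94.1
```

```text
eef_pos: [0.5969, -0.0079, 0.119]
eef_rot: [-2.133, -2.295, 0.012]
force: [-0.1, 0.2, -0.3]
eef_pos: [0.6, -0.0077, 0.132]
eef_rot: [-2.138, -2.3, 0.003]
force: [-0.4, -0.0, -0.0]
eef_pos: [0.5992, -0.0076, 0.1084]
eef_rot: [-2.137, -2.299, 0.005]
force: [-1.2, 0.2, -0.7]
gripper_width: 0.0
gripper_force: 0.0
t 30.82 eef [ 0.5992 -0.0076  0.1084] psi 94.17 dpos [0.3 1.8 8.4] drot [-0.3 -0.   0.1] F [-1.2  0.2 -0.7] w 0.0
```

```bash
python3 -m crank '[{"delta_pos":[0,0,1.5],"delta_rot":[0,0,0]},{"delta_pos":[0,0,3],"delta_rot":[0,0,0]},{"delta_pos":[0,0,4.5],"delta_rot":[0,0,0]},{"delta_pos":[0,0,6],"delta_rot":[0,0,0]},{"delta_pos":[0,0,7.5],"delta_rot":[0,0,0]}]' |grep -A2 eef
python3 -m crank '[{"delta_pos":[0,0,1.5],"delta_rot":[0,0,0]},{"delta_pos":[0,0,3],"delta_rot":[0,0,0]},{"delta_pos":[0,0,4.5],"delta_rot":[0,0,0]},{"delta_pos":[0,0,5.5],"delta_rot":[0,0,0]},{"delta_pos":[0,0,5.5],"delta_rot":[0,0,0]}]' |grep -A2 eef
python3 -m crank '[{"delta_pos":[0,0,1.5],"delta_rot":[0,0,0]},{"delta_pos":[0,0,1.5],"delta_rot":[0,0,0]},{"delta_pos":[0,0,1.5],"delta_rot":[0,0,0]}]' |grep -A2 eef
```

```text
eef_pos: [0.6013, -0.0073, 0.1041]
eef_rot: [2.139, 2.3, 0.0]
force: [-2.1, -0.4, 9.7]
gripper_width: -0.0001
eef_pos: [0.6013, -0.0073, 0.0994]
eef_rot: [2.138, 2.3, 0.0]
force: [-2.3, -0.8, 8.2]
gripper_width: -0.0004
eef_pos: [0.6012, -0.0073, 0.098]
eef_rot: [2.138, 2.3, 0.0]
force: [-0.9, -0.1, 8.9]
gripper_width: -0.0
```

```bash
python3 -m crank '[{"delta_pos":[0,0,1.5],"delta_rot":[0,0,0]},{"delta_pos":[0,0,2.5],"delta_rot":[0,0,0]},{"delta_pos":[0,0,2.5],"delta_rot":[0,0,0]}]' |grep -A2 eef
python3 -m crank '[{"delta_pos":[0,0,1.5],"delta_rot":[0,0,0]},{"delta_pos":[0,0,1.5],"delta_rot":[0,0,0]},{"delta_pos":[0,0,1.5],"delta_rot":[0,0,0]}]' |grep -A2 eef
python3 -m crank '[{"delta_pos":[0,0,-20],"delta_rot":[0,0,0]},{"delta_pos":[0,0,-50],"delta_rot":[0,0,0]},{"delta_pos":[0,0,-90],"delta_rot":[0,0,0]},{"delta_pos":[0,0,-125],"delta_rot":[0,0,0]},{"delta_pos":[0,0,-150],"delta_rot":[0,0,0]}]' 0|grep -A2 eef
python3 p.py .50 .28 .25 127
```

```text
eef_pos: [0.6014, -0.0073, 0.0966]
eef_rot: [2.138, 2.299, -0.001]
force: [-3.9, -0.1, 17.3]
gripper_width: 0.0001
eef_pos: [0.6016, -0.0073, 0.0966]
eef_rot: [2.137, 2.298, -0.001]
force: [-7.0, -1.1, 26.3]
gripper_width: -0.0002
eef_pos: [0.602, -0.007, 0.246]
eef_rot: [2.137, 2.299, 0.005]
force: [1.4, 0.3, 0.2]
gripper_width: 0.0604
t 32.82 eef [ 0.602 -0.007  0.246] psi 94.17 dpos [293.7 -80.8  -4.4] drot [  0.2   0.1 -32.8] F [1.4 0.3 0.2] w 0.0604
```

```bash
python3 -m crank '[{"delta_pos":[38,-10,0],"delta_rot":[0,0,0]},{"delta_pos":[77,-21,0],"delta_rot":[0,0,0]},{"delta_pos":[116,-32,0],"delta_rot":[0,0,0]},{"delta_pos":[155,-43,0],"delta_rot":[0,0,0]},{"delta_pos":[194,-54,0],"delta_rot":[0,0,0]}]' 0|grep -A2 eef
python3 -m crank '[{"delta_pos":[38,-10,0],"delta_rot":[0,0,0]},{"delta_pos":[77,-20,0],"delta_rot":[0,0,0]},{"delta_pos":[100,-27,0],"delta_rot":[0,0,0]},{"delta_pos":[100,-27,0],"delta_rot":[0,0,0]},{"delta_pos":[100,-27,0],"delta_rot":[0,0,0]}]' |grep -A2 eef
python3 l.py i wrist
```

```text
eef_pos: [0.5321, 0.1836, 0.2429]
eef_rot: [2.14, 2.3, 0.001]
force: [0.5, 0.0, -0.1]
gripper_width: 0.0854
eef_pos: [0.4977, 0.2821, 0.2428]
eef_rot: [-2.134, -2.305, -0.001]
force: [-0.1, -0.0, 0.4]
gripper_width: 0.085
wrist [0.493 0.354 0.367]
33.7 [0.4986 0.2799 0.2425] [ 2.1375e+00  2.3015e+00 -7.0000e-04] [-0.94 -1.34 -0.67] 0.08522363362024483
```

View pics/i_wrist.png

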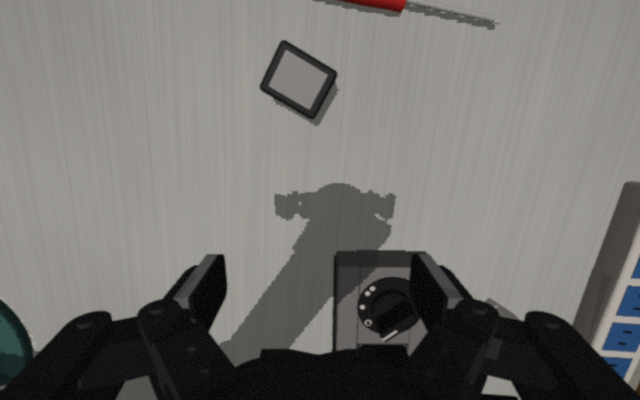

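The far pack's lid is at (298,80) and the screwdriver handle is above it, around (360,3). The pointer at (390,336) points lower-left towards the ring, so the selector is off.

```bash
python3 -c "
from m import *; import pickle
a=pickle.load(open('pics/g_scene.pkl','rb'));g=L('i'); r=lid(g,298,80,.070); print(r, onz(g,405,8,.015),onz(g,315,2,.015))
q,_=flood(a,412,142,20);print(q,proj(a,[*r[1],.07])); print(tri((a,*q[0]),(g,*r[0])))"
```

```text
((297.3288269042969, 79.29563903808594), array([0.4729, 0.3767]), array([0.033 , 0.0418]), 156.3) [0.57205834 0.45580738 0.015     ] [0.48229922 0.45401644 0.015     ]
((414.0, 141.5), (9.0, 12.0), 90.0) [413.26422997 142.68012903]
(array([0.47367811, 0.37713315, 0.0760956 ]), [0.0008011250812244782, 0.000801125081224572])
```

```bash
python3 p.py .473 .3768 .13 66.3
```

```text
t 33.7 eef [0.4986 0.2799 0.2425] psi 94.23 dpos [ 98.6 -18.4 112.4] drot [ 0.   0.  27.9] F [-0.9 -1.3 -0.7] w 0.0852
```

```bash
python3 -m crank '[{"delta_pos":[30,-6,20],"delta_rot":[0,0,6]},{"delta_pos":[60,-12,40],"delta_rot":[0,0,12]},{"delta_pos":[85,-15,60],"delta_rot":[0,0,18]},{"delta_pos":[98.5,-18.4,85],"delta_rot":[0,0,24]},{"delta_pos":[98.5,-18.4,112],"delta_rot":[0,0,28]}]' 0 |grep -A2 eef
python3 -m crank '[{"delta_pos":[0,0,0],"delta_rot":[0,0,0]},{"delta_pos":[0,0,0],"delta_rot":[0,0,0]},{"delta_pos":[0,0,0],"delta_rot":[0,0,0]}]'|grep -A2 eef
python3 p.py .473 .3768 .05 66.3
```

```text
eef_pos: [0.4735, 0.3803, 0.1305]
eef_rot: [-2.632, -1.71, -0.007]
force: [0.9, 0.3, -0.1]
gripper_width: 0.085
eef_pos: [0.4749, 0.3753, 0.1313]
eef_rot: [2.633, 1.712, 0.001]
force: [-0.0, 0.2, -0.0]
gripper_width: 0.0854
t 34.37 eef [0.4749 0.3753 0.1313] psi 66.08 dpos [ 0.6 -2.4 81.3] drot [ 0.1 -0.  -0.2] F [-0.   0.2 -0. ] w 0.0854
```

```bash
python3 -m crank '[{"delta_pos":[0.5,-2,30],"delta_rot":[0,0,0]},{"delta_pos":[0.5,-2,60],"delta_rot":[0,0,0]},{"delta_pos":[0.5,-2,80],"delta_rot":[0,0,0]},{"delta_pos":[0.5,-2,80],"delta_rot":[0,0,0]},{"delta_pos":[0.5,-2,80],"delta_rot":[0,0,0]}]' 0|grep -A1 eef
python3 -m crank '[{"delta_pos":[0,0,0],"delta_rot":[0,0,0]},{"delta_pos":[0,0,0],"delta_rot":[0,0,0]},{"delta_pos":[0,0,0],"delta_rot":[0,0,0]},{"delta_pos":[0,0,0],"delta_rot":[0,0,0]},{"delta_pos":[0,0,0],"delta_rot":[0,0,0]}]' 1 80|grep -A5 eef
python3 -m crank '[{"delta_pos":[0,0,-30],"delta_rot":[0,0,0]},{"delta_pos":[0,0,-60],"delta_rot":[0,0,0]},{"delta_pos":[0,0,-100],"delta_rot":[0,0,0]},{"delta_pos":[0,0,-140],"delta_rot":[0,0,0]},{"delta_pos":[0,0,-160],"delta_rot":[0,0,0]}]' |grep -A5 eef
python3 p.py .6053 -.069 .21 94.1
```

```text
eef_pos: [0.4728, 0.3774, 0.0514]
eef_rot: [2.633, 1.713, 0.001]
force: [0.8, -0.3, 0.8]
eef_pos: [0.4733, 0.3791, 0.053]
eef_rot: [-2.633, -1.714, -0.007]
force: [-0.3, -1.4, 6.4]
gripper_width: 0.0571
gripper_force: 86.5
eef_pos: [0.4727, 0.3794, 0.2156]
eef_rot: [-2.631, -1.715, -0.01]
force: [1.2, 0.9, -3.8]
gripper_width: 0.0567
gripper_force: 88.1
t 35.62 eef [0.4727 0.3794 0.2156] psi 66.18 dpos [-356.7  302.4    4.3] drot [  0.2  -0.3 -27.9] F [ 1.2  0.9 -3.8] w 0.0567
```

```bash
python3 -m crank '[{"delta_pos":[-15,13,0],"delta_rot":[0,0,0]},{"delta_pos":[-42,36,0],"delta_rot":[0,0,0]},{"delta_pos":[-70,60,0],"delta_rot":[0,0,0]},{"delta_pos":[-99,84,0],"delta_rot":[0,0,0]},{"delta_pos":[-129,109,0],"delta_rot":[0,0,0]}]' |grep -A5 eef
python3 -m crank '[{"delta_pos":[-30,25,0],"delta_rot":[0,0,0]},{"delta_pos":[-60,51,0],"delta_rot":[0,0,0]},{"delta_pos":[-90,76,0],"delta_rot":[0,0,0]},{"delta_pos":[-120,101,0],"delta_rot":[0,0,0]},{"delta_pos":[-150,127,0],"delta_rot":[0,0,0]}]' |grep -A5 eef
python3 p.py .6053 -.0675 .21 94.1
```

```text
eef_pos: [0.5187, 0.2145, 0.211]
eef_rot: [2.631, 1.717, 0.0]
force: [0.5, 0.3, -4.3]
gripper_width: 0.0568
gripper_force: 87.9
eef_pos: [0.574, 0.0255, 0.2108]
eef_rot: [-2.632, -1.715, 0.001]
force: [0.5, -0.1, -3.7]
gripper_width: 0.0569
gripper_force: 87.9
t 36.45 eef [0.574  0.0255 0.2108] psi 66.19 dpos [-72.4  66.2   0.8] drot [ -0.    0.  -27.9] F [ 0.5 -0.1 -3.7] w 0.0569
```

```bash
python3 -m crank '[{"delta_pos":[-25,22,0],"delta_rot":[0,0,-6]},{"delta_pos":[-50,45,0],"delta_rot":[0,0,-12]},{"delta_pos":[-72,66,0],"delta_rot":[0,0,-18]},{"delta_pos":[-72,66,0],"delta_rot":[0,0,-24]},{"delta_pos":[-72,66,0],"delta_rot":[0,0,-28]}]' |grep -A5 eef
python3 -m crank '[{"delta_pos":[0,0,20],"delta_rot":[0,0,0]},{"delta_pos":[0,0,40],"delta_rot":[0,0,0]},{"delta_pos":[0,0,40],"delta_rot":[0,0,0]},{"delta_pos":[0,0,40],"delta_rot":[0,0,0]},{"delta_pos":[0,0,40],"delta_rot":[0,0,0]}]' |grep -A5 eef
python3 p.py .6053 -.0675 .11 94.1
```

```text
eef_pos: [0.6057, -0.0694, 0.2103]
eef_rot: [2.141, 2.298, -0.003]
force: [-0.3, 1.5, -4.0]
gripper_width: 0.057
gripper_force: 88.0
eef_pos: [0.6062, -0.0649, 0.1713]
eef_rot: [2.139, 2.301, 0.001]
force: [-0.1, -0.0, -3.5]
gripper_width: 0.0568
gripper_force: 87.5
t 37.28 eef [ 0.6062 -0.0649  0.1713] psi 94.18 dpos [-2.5 -1.1 61.3] drot [0.  0.  0.1] F [-0.1 -0.  -3.5] w 0.0568
```

```bash
python3 -m crank '[{"delta_pos":[-2.5,-1,15],"delta_rot":[0,0,0]},{"delta_pos":[-2.5,-1,40],"delta_rot":[0,0,0]},{"delta_pos":[-2.5,-1,60],"delta_rot":[0,0,0]},{"delta_pos":[-2.5,-1,60],"delta_rot":[0,0,0]},{"delta_pos":[-2.5,-1,60],"delta_rot":[0,0,0]}]' |grep -A5 eef
python3 -m crank '[{"delta_pos":[0,0,5],"delta_rot":[0,0,0]},{"delta_pos":[0,0,10],"delta_rot":[0,0,0]},{"delta_pos":[0,0,15],"delta_rot":[0,0,0]},{"delta_pos":[0,0,17],"delta_rot":[0,0,0]},{"delta_pos":[0,0,17],"delta_rot":[0,0,0]}]' |grep -A5 eef
python3 p.py .6053 -.0675 .11 94.1
```

```text
eef_pos: [0.6052, -0.0674, 0.1109]
eef_rot: [-2.139, -2.301, 0.001]
force: [0.1, 0.1, -3.6]
gripper_width: 0.0572
gripper_force: 87.4
eef_pos: [0.605, -0.0676, 0.0932]
eef_rot: [-2.139, -2.3, 0.001]
force: [0.0, 0.1, -3.6]
gripper_width: 0.0569
gripper_force: 87.6
t 38.12 eef [ 0.605  -0.0676  0.0932] psi 94.17 dpos [  0.1   0.3 -16.8] drot [-0.   0.   0.1] F [ 0.   0.1 -3.6] w 0.0569
```

```bash
python3 -m crank '[{"delta_pos":[0,0,4],"delta_rot":[0,0,0]},{"delta_pos":[0,0,8],"delta_rot":[0,0,0]},{"delta_pos":[0,0,11],"delta_rot":[0,0,0]},{"delta_pos":[0,0,13],"delta_rot":[0,0,0]},{"delta_pos":[0,0,13],"delta_rot":[0,0,0]}]' |grep -A5 eef
python3 -m crank '[{"delta_pos":[0,0,1],"delta_rot":[0,0,0]},{"delta_pos":[0,0,2],"delta_rot":[0,0,0]},{"delta_pos":[0,0,2],"delta_rot":[0,0,0]},{"delta_pos":[0,0,2],"delta_rot":[0,0,0]}]' |grep -A5 eef
```

```text
eef_pos: [0.6048, -0.0676, 0.0798]
eef_rot: [-2.139, -2.3, 0.001]
force: [-0.6, 0.2, -3.2]
gripper_width: 0.0568
gripper_force: 87.6
eef_pos: [0.6054, -0.0675, 0.0789]
eef_rot: [2.139, 2.3, 0.0]
force: [-0.6, -0.4, -0.0]
gripper_width: 0.0573
gripper_force: 88.4
```

Contact at the home height. Release, then press to confirm.

```bash
python3 -m crank '[{"delta_pos":[0,0,0],"delta_rot":[0,0,0]},{"delta_pos":[0,0,0],"delta_rot":[0,0,0]},{"delta_pos":[0,0,0],"delta_rot":[0,0,0]},{"delta_pos":[0,0,-20],"delta_rot":[0,0,0]},{"delta_pos":[0,0,-60],"delta_rot":[0,0,0]}]' 0|grep -A1 eef
python3 -m crank '[{"delta_pos":[0,0,0],"delta_rot":[0,0,0]},{"delta_pos":[0,0,0],"delta_rot":[0,0,0]},{"delta_pos":[0,0,0],"delta_rot":[0,0,0]},{"delta_pos":[0,0,0],"delta_rot":[0,0,0]},{"delta_pos":[0,0,0],"delta_rot":[0,0,0]}]' 1 40|grep -A1 eef
python3 -m crank '[{"delta_pos":[0,0,0],"delta_rot":[0,0,0]},{"delta_pos":[0,0,4],"delta_rot":[0,0,0]},{"delta_pos":[0,0,10],"delta_rot":[0,0,0]},{"delta_pos":[0,0,18],"delta_rot":[0,0,0]},{"delta_pos":[0,0,18],"delta_rot":[0,0,0]}]' |grep -A5 eef
```

```text
eef_pos: [0.6021, -0.0677, 0.1351]
eef_rot: [-2.134, -2.296, 0.009]
force: [-0.4, -0.3, -0.3]
eef_pos: [0.6043, -0.0677, 0.1373]
eef_rot: [-2.138, -2.299, 0.002]
force: [-0.6, 0.1, -0.6]
eef_pos: [0.6038, -0.0676, 0.1183]
eef_rot: [-2.137, -2.299, 0.004]
force: [-0.4, 0.0, 0.1]
gripper_width: 0.0002
gripper_force: 0.0
```

```bash
python3 -m crank '[{"delta_pos":[0,0,1.5],"delta_rot":[0,0,0]},{"delta_pos":[0,0,3],"delta_rot":[0,0,0]},{"delta_pos":[0,0,4.5],"delta_rot":[0,0,0]},{"delta_pos":[0,0,6],"delta_rot":[0,0,0]},{"delta_pos":[0,0,6],"delta_rot":[0,0,0]}]' |grep -A2 eef
python3 -m crank '[{"delta_pos":[0,0,-40],"delta_rot":[0,0,0]},{"delta_pos":[-10,0,-80],"delta_rot":[0,0,0]},{"delta_pos":[-20,0,-120],"delta_rot":[0,0,0]},{"delta_pos":[-30,0,-160],"delta_rot":[0,0,0]},{"delta_pos":[-40,0,-180],"delta_rot":[0,0,0]}]' 0.5 |grep -A1 eef
python3 -m crank '[{"delta_pos":[0,0,0],"delta_rot":[0,0,0]},{"delta_pos":[0,0,0],"delta_rot":[0,0,0]},{"delta_pos":[0,0,0],"delta_rot":[0,0,0]}]' |grep -A1 eef
python3 l.py k wrist scene; python3 p.py .5955 .1358 .18 224.1
```

```text
eef_pos: [0.6056, -0.0675, 0.1148]
eef_rot: [2.139, 2.3, 0.001]
force: [0.0, -0.3, 1.4]
gripper_width: 0.0
eef_pos: [0.6103, -0.1075, 0.3]
eef_rot: [2.135, 2.296, 0.007]
force: [0.3, 0.0, -0.3]
eef_pos: [0.6071, -0.1072, 0.2935]
eef_rot: [-2.138, -2.3, 0.002]
force: [0.5, 1.2, 0.7]
wrist [ 0.603 -0.035  0.418]
scene [ 1.374 -0.338  1.163]
41.3 [ 0.6068 -0.1067  0.2926] [-2.1357 -2.2996  0.003 ] [ 0.05  0.18 -0.29] 0.0426865275066149
t 41.3 eef [ 0.6068 -0.1067  0.2926] psi 94.23 dpos [242.6   7.  112.8] drot [  -0.    -0.3 -129.9] F [ 0.1  0.2 -0.3] w 0.0427
```

View pics/k_wrist.png

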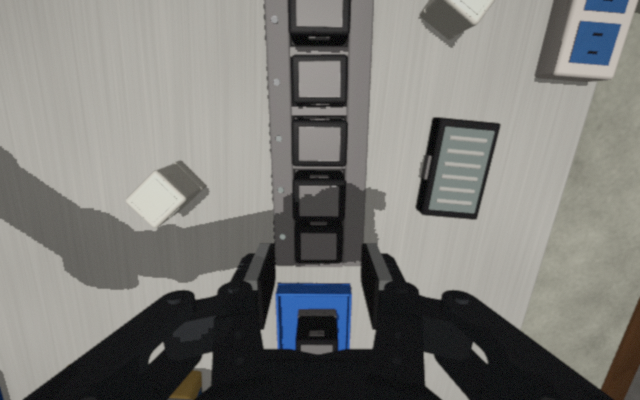

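All five bays are filled, with the lids in a row at x≈319, and h is in the tray. Now the selector.

```bash
python3 -m crank '[{"delta_pos":[38,1,0],"delta_rot":[0,0,0]},{"delta_pos":[76,2,0],"delta_rot":[0,0,0]},{"delta_pos":[114,3,20],"delta_rot":[0,0,0]},{"delta_pos":[152,4,40],"delta_rot":[0,0,0]},{"delta_pos":[190,5,55],"delta_rot":[0,0,0]}]' |grep -A1 eef
python3 -m crank '[{"delta_pos":[30,1,20],"delta_rot":[0,0,7]},{"delta_pos":[53,2,40],"delta_rot":[0,0,14]},{"delta_pos":[53,2,57],"delta_rot":[0,0,21]},{"delta_pos":[53,2,57],"delta_rot":[0,0,28]},{"delta_pos":[53,2,57],"delta_rot":[0,0,35]}]' |grep -A1 eef
python3 -m crank '[{"delta_pos":[0,0,0],"delta_rot":[0,0,7]},{"delta_pos":[0,0,0],"delta_rot":[0,0,14]},{"delta_pos":[0,0,0],"delta_rot":[0,0,15]},{"delta_pos":[0,0,0],"delta_rot":[0,0,15]},{"delta_pos":[0,0,0],"delta_rot":[0,0,15]}]' |grep -A1 eef
python3 p.py .595 .1353 .081 44
```

```text
eef_pos: [0.5978, 0.0822, 0.2376]
eef_rot: [-2.138, -2.299, 0.004]
force: [0.3, -0.7, -0.1]
eef_pos: [0.5949, 0.1349, 0.1798]
eef_rot: [-2.732, -1.546, 0.01]
force: [0.6, -0.2, 0.9]
eef_pos: [0.5969, 0.1341, 0.1823]
eef_rot: [-2.909, -1.186, 0.003]
force: [-0.7, -0.8, 0.1]
t 42.55 eef [0.5969 0.1341 0.1823] psi 44.36 dpos [ -0.4  -2.1 101.3] drot [-0.   0.1  0.4] F [-0.7 -0.8  0.1] w 0.0429
```

```bash
python3 -m crank '[{"delta_pos":[0,-2,30],"delta_rot":[0,0,0]},{"delta_pos":[0,-2,60],"delta_rot":[0,0,0]},{"delta_pos":[0,-2,80],"delta_rot":[0,0,0]},{"delta_pos":[0,-2,99],"delta_rot":[0,0,0]},{"delta_pos":[0,-2,99],"delta_rot":[0,0,0]}]' |grep -A1 eef
python3 -m crank '[{"delta_pos":[0,0,0],"delta_rot":[0,0,0]},{"delta_pos":[0,0,0],"delta_rot":[0,0,0]},{"delta_pos":[0,0,0],"delta_rot":[0,0,0]},{"delta_pos":[0,0,0],"delta_rot":[0,0,0]},{"delta_pos":[0,0,0],"delta_rot":[0,0,0]}]' 1 40|grep -A5 eef
python3 -m crank '[{"delta_pos":[0,0,0],"delta_rot":[0,0,0]},{"delta_pos":[0,0,0],"delta_rot":[0,0,0]},{"delta_pos":[0,0,0],"delta_rot":[0,0,0]}]'|grep -A5 eef
python3 p.py .595 .1353 .081 4
```

```text
eef_pos: [0.5933, 0.1344, 0.0803]
eef_rot: [-2.909, -1.183, 0.012]
force: [0.7, 0.2, -0.2]
eef_pos: [0.597, 0.1357, 0.0855]
eef_rot: [2.911, 1.182, 0.004]
force: [-0.1, 1.0, 2.5]
gripper_width: 0.0109
gripper_force: 41.8
eef_pos: [0.597, 0.1357, 0.0854]
eef_rot: [2.911, 1.182, 0.003]
force: [-0.8, 1.2, 7.1]
gripper_width: 0.0108
gripper_force: 42.3
t 43.63 eef [0.597  0.1357 0.0854] psi 44.19 dpos [-1.7 -1.1  4.4] drot [ 0.  -0.1 40.2] F [-0.8  1.2  7.1] w 0.0108
```

```bash
python3 -m crank '[{"delta_pos":[0,0,0],"delta_rot":[0,0,5]},{"delta_pos":[0,0,0],"delta_rot":[0,0,10]},{"delta_pos":[0,0,0],"delta_rot":[0,0,15]},{"delta_pos":[0,0,0],"delta_rot":[0,0,20]},{"delta_pos":[0,0,0],"delta_rot":[0,0,25]}]' |grep -A5 eef
python3 -m crank '[{"delta_pos":[0,0,0],"delta_rot":[0,0,5]},{"delta_pos":[0,0,0],"delta_rot":[0,0,10]},{"delta_pos":[0,0,0],"delta_rot":[0,0,15]},{"delta_pos":[0,0,0],"delta_rot":[0,0,15]},{"delta_pos":[0,0,0],"delta_rot":[0,0,15]}]' |grep -A5 eef
python3 p.py .595 .1353 .081 4
```

```text
eef_pos: [0.5972, 0.1352, 0.0854]
eef_rot: [3.099, 0.516, 0.004]
force: [0.3, 0.6, 5.0]
gripper_width: 0.0109
gripper_force: 42.3
eef_pos: [0.5973, 0.1349, 0.0854]
eef_rot: [3.139, 0.113, 0.004]
force: [0.0, -0.7, 5.7]
gripper_width: 0.0111
gripper_force: 42.3
t 44.47 eef [0.5973 0.1349 0.0854] psi 4.12 dpos [-2.3 -0.5  4.4] drot [ 0.  -0.1  0.1] F [ 0.  -0.7  5.7] w 0.0111
```

```bash
python3 -m crank '[{"delta_pos":[0,0,0],"delta_rot":[0,0,0]},{"delta_pos":[0,0,0],"delta_rot":[0,0,0]},{"delta_pos":[0,0,0],"delta_rot":[0,0,0]},{"delta_pos":[0,0,0],"delta_rot":[0,0,0]},{"delta_pos":[0,0,-15],"delta_rot":[0,0,0]}]' 0.5|grep -A5 eef
python3 -m crank '[{"delta_pos":[0,0,-40],"delta_rot":[0,0,0]},{"delta_pos":[-20,0,-80],"delta_rot":[0,0,0]},{"delta_pos":[-40,0,-120],"delta_rot":[0,0,0]},{"delta_pos":[-60,0,-140],"delta_rot":[0,0,0]},{"delta_pos":[-80,0,-150],"delta_rot":[0,0,0]}]' |grep -A1 eef
python3 -m crank '[{"delta_pos":[0,0,0],"delta_rot":[0,0,0]},{"delta_pos":[0,0,0],"delta_rot":[0,0,0]},{"delta_pos":[0,0,0],"delta_rot":[0,0,0]}]' |grep -A1 eef
python3 l.py n wrist side scene
```

```text
eef_pos: [0.594, 0.1347, 0.0967]
eef_rot: [3.138, 0.114, -0.009]
force: [-0.2, 0.3, -0.2]
gripper_width: 0.0429
gripper_force: 0.0
eef_pos: [0.5172, 0.13, 0.253]
eef_rot: [-3.138, -0.114, -0.01]
force: [0.5, 1.5, -0.8]
eef_pos: [0.5167, 0.1294, 0.2488]
eef_rot: [3.139, 0.114, 0.0]
force: [0.2, 0.2, 0.1]
wrist [0.59  0.134 0.373]
side [0.137 0.748 0.966]
scene [ 1.374 -0.338  1.163]
45.7 [0.5169 0.1293 0.248 ] [ 3.1391e+00  1.1360e-01 -2.1000e-03] [-0.8   0.32  0.1 ] 0.04284824746968874
```

View pics/n_wrist.png

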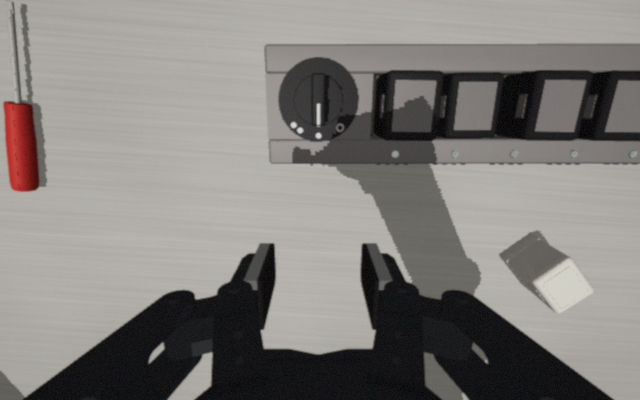

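View pics/n_scene.png

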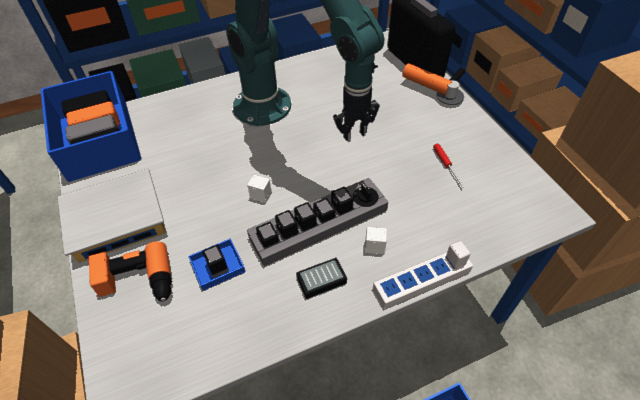

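The pointer at (318,113) points straight at the single dot at (318,135). All five bays are filled, h stands in the tray, the drill and screwdriver look untouched, and the arm is clear of everything.

```bash
python3 -c "
from plant import env; print(env.hand_in())"
```

```text
the job is handed in; nothing more can be done
None
```

The job is handed in with no verdict returned: the finished pack stands in the tray, all five bay packs are at home height (the middle-bay one confirmed only by light contact), and the selector points to standard charge.

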